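Close the canisters with their own lids

ROBOT

A 6-joint arm with a two-finger parallel gripper is mounted at the origin on the work surface. World frame = base frame: x ahead of the robot, y to its left, z up, the work surface at z = 0. Lengths are in m, angles in rad, forces in N, time in s.
With the tool pointing down it reaches from about 0.3 to 0.875 m from the base axis. Payload 6.4 kg.
Tool frame: the origin (TCP) lies at the very end of the fingers, on their centre line; the grasp point (between the pads) lies bot.pinch_z behind it (bot.pinch_z is the distance from the TCP to the grasp point, in m); z points along the fingers, y is the line along which they close (so a half turn about z gives the same grasp; the last joint's range is limited). The gripper opens to 88 mm and grips with 3 to 60 N. Pads are 18 mm wide; open, the fingers measure 123 mm over their backs; the gripper's body (75 mm by 187 mm) begins 45 mm behind the grasp point.
Start: joints at [-1.382, 0.181, 1.607, -0, 1.354, -0.206], TCP at [0.221, -0.531, 0.239] pointing down, gripper open.
Joint ranges: [-2.99, 2.99], [-0.89, 2.07], [0.3, 2.58], [-1.14, 4.28], [0, 2.63], [-3.12, 3.12]. Speed limits (rad/s): [2.57, 2.57, 3.01, 3.14, 3.14, 3.14].

INTERFACE

Orientations are given as a unit quaternion [w, x, y, z].
In Python, from station import bot gives the robot as it stands.
- The arm moves only by the shell command python3 -m handwheel 'ROWS' [FORCE]. ROWS is JSON, a list of rows, each a list of 3 entries, a list of its own where there are three numbers: the finger opening in mm, from 0 to 88.1, then the shift along the tool's x, y, z in mm, then the turn, a rotation vector about the tool's x, y, z in rad. A call has 1 to 5 rows; each row shifts and turns the commanded pose from where the row before left it, along the tool's axes as they then stand; what a row does not reach is not made up. A row lasts 1/10 s, in which the tool goes at most 50 mm and 8.59 degrees, less where a joint would pass 70% of its speed; a pose out of reach is approached as far as the arm can. A call with a gripper value outside its range is refused whole. The fingers move at their own pace and stop on an object; FORCE is the grip in N (left out, the last holds). Time passes only in rows, so rows that do not move let the fingers close. It gives the time, the measured TCP pose, the force, the opening and the grip force at its end, in the units of the state.
- bot.read_state(): the state, without advancing time (a new reading comes with each control period).
- bot.camera(name): name is "scene" or "side" or "wrist"; returns a dict with "frame" (420x560x3 uint8, red, green, blue), "z_map" (420x560 float32, m along the optical axis (not along the pixel's ray), 0 where there is no reading), "intrinsics" (3x3 intrinsics, pixels), "R" (3x3) and "t" (3): a world point X has camera coordinates R X + t. Camera axes: x right, y down, z forward; pixel columns grow to the right and rows downward; lengths in m; the calibration is good to about 2 mm. A picture is of the moment at which its call begins.
- bot.sign_off(): hands the job in; it is judged then, once.
Trained networks look in a picture, given as the dict that the camera call returned (one of the last four; its "shot" number tells which), for a name from the list of things; names that differ only in an ending like _2 or _b are one class to them, and where a whole thing is asked for, a point or a joint stands for the part that bears it (a point fixed in the world has none). Each returns a list of dicts, best first, with "conf" (0 to 1); they miss things now and then, are a little off and sometimes report something else, mostly with a low value. They report only what shows in the picture. A call takes as long as a camera call. They do not tell look-alikes from the thing itself.
- bot.find_in(query, picture): "position" ([column, row] in pixels, amid what is visible of it).
- bot.regions_of(query, picture): "pixels" (420x560 bool, what is visible of it) and "position" ([column, row] in pixels, amid what is visible of it).
The state is a dict: "time_s": time; "joint_positions": joint angles; "qvel": joint speeds; "joint_torque": joint torques, N m; "tcp_pos": TCP position; "orientation": TCP orientation; "wrist_force": force on the tool from outside, world axes, zero at the start; "ft_torque": the same for the moment, N m; "opening": finger opening in m; "grip_force": force on a finger pad.
Only numpy, scipy, OpenCV 4.12 (cv2) and the standard library are available. Lean on these libraries where they do the work, as an engineer would, in place of code of your own. Each camera call takes 0.05 s, during which the arm holds its last target. There are 200 camera calls.

TASK

Close all three white canisters in the rack with the three black lids from the yellow crate, so that every lid is fully home, level and let go. The lids look alike but the necks differ slightly in size: a lid too small will not go down and one too big drops on with too much play, so try them until each canister has its own. Do not tip or push about the orange glue bottle, the potted sapling or the reel of green wire, all of which are in the way.

Things in the scene. Friction and masses are not known exactly. Their poses are not given: they have to be found in the camera images.
- rack: Low plywood rack, fixed, 110 x 340 x 35 mm, long side along its y; origin under its centre on the bench. Holds three white round canisters, fixed, 105 mm apart, 136 mm tall, body 82 mm wide. 26 mm below the rim each narrows to a straight round neck of 46, 51 or 56 mm outside diameter, tapering 4 mm in (radius) over its top 9 mm. Which place has which neck differs every time.
- mouth_1 (a point): Centre of the top rim of the canister in the rack's +y end place, 148 mm above the bench, z up, x and y as the rack's. Its neck is one of the three diameters; each is used once.
- mouth_2 (a point): Centre of the top rim of the canister in the rack's middle place, 148 mm above the bench, z up, x and y as the rack's. Its neck is one of the three diameters; each is used once.
- mouth_3 (a point): Centre of the top rim of the canister in the rack's -y end place, 148 mm above the bench, z up, x and y as the rack's. Its neck is one of the three diameters; each is used once.
- lid_a_mid (a point): Centre of a loose black lid, half-way up its 66 mm, z up; 60 to 130 g. A round cap 72 mm wide, 26 mm high, open below (22 mm deep under a 4 mm plate), carrying a central square upright grip 26 x 26 mm, 40 mm tall, sides along the lid's x and y, red patch on top. It goes over a neck till the plate rests on the rim: this centre is then 11 mm above the mouth. Starts upright, yaw at random.
- lid_b_mid (a point): Centre of another lid, outside the same as lid_a. The three bores are 48.4, 53.4 and 58.4 mm, in no told order: each is 2.4 mm wider than one of the necks. On its own neck a lid has 1.2 mm of sideways play either way, one size too big 3.7 mm, two sizes 6.2 mm. On a neck too large it stops on the taper with its centre 26 to 33 mm above the mouth.
- lid_c_mid (a point): Centre of the third lid, outside the same as lid_a, the remaining bore.
- crate: Yellow open crate, fixed, 270 x 270 mm, walls 40 mm high and 5 mm thick, floor 5 mm thick; origin under its centre on the bench, x and y along its sides. The three lids and the glue bottle stand in its four quarters, about 124 mm apart, in any arrangement.
- glue_mid (a point): Centre of the loose orange glue bottle with red cap, half-way up: 48 mm in diameter, 170 mm tall, upright in the crate. Bystander.
- sapling: Artificial sapling in a black pot (110 mm wide, 55 mm tall, 2.5 kg, loose): upright wooden trunk 22 mm thick and 430 mm tall; a bare branch 14 mm thick leaves it 240 mm up towards its -x, ending 100 mm out and 290 mm up; another towards +x. Origin under the pot's centre, on the bench. Bystander.
- reel_mid (a point): Centre of the loose reel of green wire standing on its flat side, half-way up: 68 mm in diameter, 55 mm tall. Bystander.
Things that resemble listed ones, but are neither listed nor needed, are in the scene too. What is shaped like the part that bears lid_b_mid but purple is not meant.

How it is judged:
At the end, for the whole second after the job is handed in: On each of the three canister mouths sits a lid: centred within 6 mm, its centre 7 to 14 mm above the mouth (11 mm when the lid's top plate rests on the rim), upright within 0.08 rad, and released. This is only possible with each lid on its own canister (((horizontal distance between lid_a_mid and mouth_1 below 0.006 m and z of lid_a_mid in the frame of mouth_1 between 0.007 and 0.014 m and angle between lid_a_mid's own z axis and vertical below 0.08 rad) or (horizontal distance between lid_b_mid and mouth_1 below 0.006 m and z of lid_b_mid in the frame of mouth_1 between 0.007 and 0.014 m and angle between lid_b_mid's own z axis and vertical below 0.08 rad) or (horizontal distance between lid_c_mid and mouth_1 below 0.006 m and z of lid_c_mid in the frame of mouth_1 between 0.007 and 0.014 m and angle between lid_c_mid's own z axis and vertical below 0.08 rad)) and ((horizontal distance between lid_a_mid and mouth_2 below 0.006 m and z of lid_a_mid in the frame of mouth_2 between 0.007 and 0.014 m and angle between lid_a_mid's own z axis and vertical below 0.08 rad) or (horizontal distance between lid_b_mid and mouth_2 below 0.006 m and z of lid_b_mid in the frame of mouth_2 between 0.007 and 0.014 m and angle between lid_b_mid's own z axis and vertical below 0.08 rad) or (horizontal distance between lid_c_mid and mouth_2 below 0.006 m and z of lid_c_mid in the frame of mouth_2 between 0.007 and 0.014 m and angle between lid_c_mid's own z axis and vertical below 0.08 rad)) and ((horizontal distance between lid_a_mid and mouth_3 below 0.006 m and z of lid_a_mid in the frame of mouth_3 between 0.007 and 0.014 m and angle between lid_a_mid's own z axis and vertical below 0.08 rad) or (horizontal distance between lid_b_mid and mouth_3 below 0.006 m and z of lid_b_mid in the frame of mouth_3 between 0.007 and 0.014 m and angle between lid_b_mid's own z axis and vertical below 0.08 rad) or (horizontal distance between lid_c_mid and mouth_3 below 0.006 m and z of lid_c_mid in the frame of mouth_3 between 0.007 and 0.014 m and angle between lid_c_mid's own z axis and vertical below 0.08 rad))); the robot touches nothing.
It fails at once if the glue bottle is pushed more than 20 mm or tipped (distance of glue_mid from where it was at the start of the episode above 0.02 m or angle between glue_mid's own z axis and vertical above 0.25 rad).
It fails at once if the sapling is pushed more than 20 mm or tipped (distance of sapling from where it was at the start of the episode above 0.02 m or angle between sapling's own z axis and vertical above 0.25 rad).
It fails at once if the wire reel is pushed more than 20 mm or tipped (distance of reel_mid from where it was at the start of the episode above 0.02 m or angle between reel_mid's own z axis and vertical above 0.25 rad).
It also fails if it takes over 72 s, if anything falls off the work surface, if the arm or the gripper's body presses on something with over 40 N, if the wrist force passes 120 N, or if a joint passes its speed limit or range.

## Working session

There is one attempt and no reset: what is moved stays moved. The work goes in short steps, Python scripts to look and compute and a shell command to move; the robot and the scene stay as the last step left them, time stands still between calls to the robot, and variables do not carry over. Pictures are saved under pics/ and viewed, at most 10 in all, crops included, and the job is handed in when it is done.

```bash
mkdir -p pics; ls
cat > h.py <<'E'
import numpy as np, cv2
from station import bot
def save(p,n,crop=None,s=1):
    f=p["frame"][:,:,::-1]
    if crop: f=f[crop[1]:crop[3],crop[0]:crop[2]]
    cv2.imwrite("pics/"+n+".png",cv2.resize(f,None,fx=s,fy=s,interpolation=cv2.INTER_CUBIC))
def cloud(p):
    z=p["z_map"].astype(float);v,u=np.mgrid[:z.shape[0],:z.shape[1]]
    K=p["intrinsics"];c=np.stack([(u-K[0,2])/K[0,0]*z,(v-K[1,2])/K[1,1]*z,z],-1)
    w=(c-p["t"])@p["R"]; w[z<=0]=np.nan
    return w
E
python3 - <<'E'
from h import *
ps=[bot.camera(n) for n in ("scene","side")]
cv2.imwrite("pics/a.png",np.vstack([cv2.resize(p["frame"][:,:,::-1],(400,300)) for p in ps]) if 0 else np.hstack([cv2.resize(p["frame"][:,:,::-1],(400,300)) for p in ps]))
save(ps[0],"scene",s=1.4);save(ps[1],"side",s=1.4)
for p,n in zip(ps,("scene","side")):
    W=cloud(p)
    for q in ("lid_a_mid","rack","crate","glue_mid","sapling","reel_mid"):
        for r in bot.regions_of(q,p):
            w=W[r["pixels"]];w=w[~np.isnan(w[:,0])]
            print(n,q,round(r["conf"],2),np.round(r["position"]),len(w),np.round(np.percentile(w,[2,50,98],axis=0),3).tolist() if len(w) else '')
print(bot.pinch_z)
E
```

```text
pics
scene lid_a_mid 0.96 [156. 263.] 676 [[0.421, -0.324, 0.006], [0.456, -0.293, 0.03], [0.479, -0.259, 0.071]]
scene rack 0.71 [338. 223.] 1471 [[0.429, 0.077, -0.001], [0.539, 0.206, 0.017], [0.568, 0.403, 0.036]]
scene crate 0.92 [184. 282.] 6089 [[0.381, -0.372, 0.001], [0.541, -0.243, 0.006], [0.651, -0.106, 0.04]]
scene glue_mid 0.6 [217. 262.] 1008 [[0.573, -0.199, 0.01], [0.597, -0.18, 0.089], [0.606, -0.155, 0.174]]
scene sapling 0.64 [330. 222.] 4571 [[0.673, -0.038, 0.009], [0.78, 0.007, 0.25], [0.841, 0.056, 0.433]]
scene reel_mid 0.64 [256. 224.] 568 [[0.412, -0.025, -0.0], [0.456, -0.001, 0.042], [0.471, 0.037, 0.056]]
side lid_a_mid 0.8 [260. 378.] 1882 [[0.409, -0.326, 0.01], [0.44, -0.302, 0.031], [0.474, -0.268, 0.072]]
side rack 0.75 [242. 228.] 1171 [[0.424, 0.074, 0.001], [0.481, 0.12, 0.024], [0.555, 0.388, 0.053]]
side crate 0.69 [306. 346.] 16764 [[0.383, -0.374, 0.003], [0.523, -0.245, 0.005], [0.645, -0.105, 0.041]]
side glue_mid 0.55 [326. 286.] 1774 [[0.557, -0.199, 0.01], [0.575, -0.19, 0.095], [0.601, -0.167, 0.175]]
side sapling 0.56 [386. 132.] 5549 [[0.669, -0.039, -0.378], [0.769, 0.005, 0.227], [1.839, 1.749, 0.431]]
side reel_mid 0.75 [247. 231.] 1097 [[0.426, 0.075, 0.004], [0.484, 0.12, 0.029], [0.559, 0.397, 0.037]]
side reel_mid 0.65 [228. 256.] 1155 [[0.408, -0.027, 0.0], [0.438, -0.01, 0.052], [0.471, 0.045, 0.057]]
0.0187
```

View pics/scene.png

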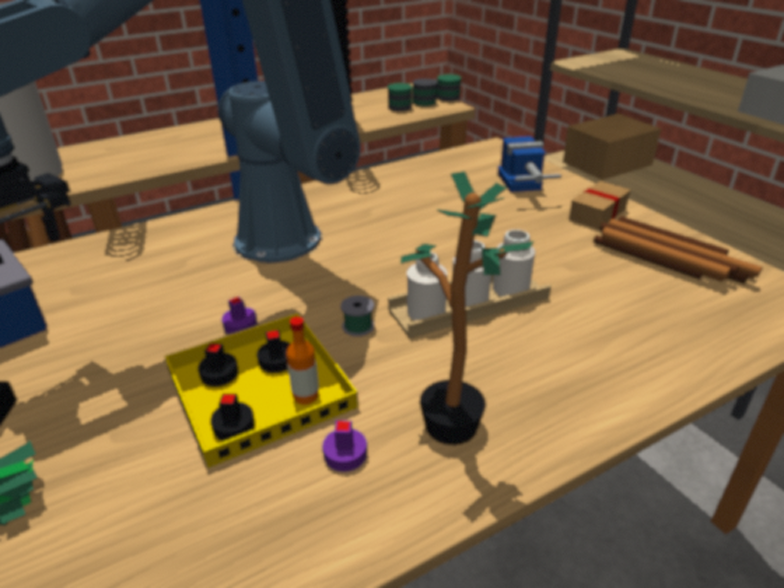

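View pics/side.png

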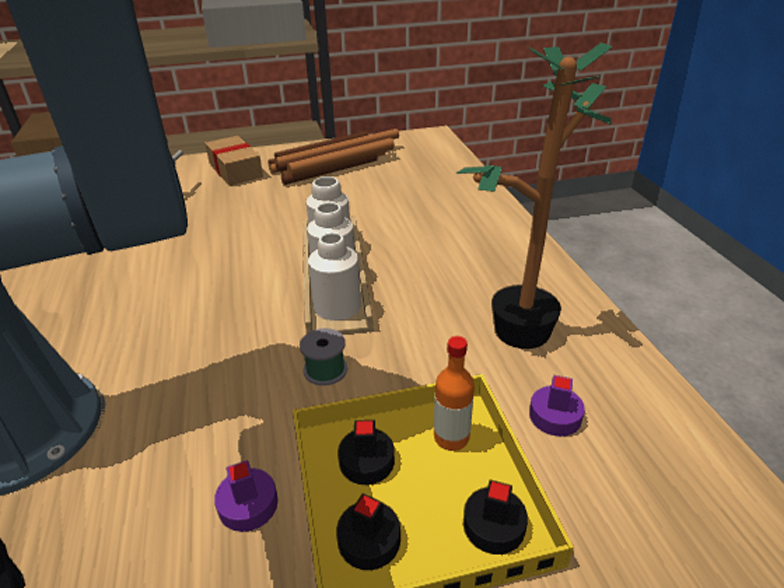

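The black lids are at scene px ≈(155,262), (195,252), (166,297), all inside the crate. The purple look-alikes stand outside it at (171,228) and (246,320), so they are not meant. The glue bottle is at (217,262), the reel at (256,224), the sapling at (325,290), and the canisters at (304,205), (337,198) and (369,188). Next I'll measure the red patches and the rims.

```bash
cat >> h.py <<'E'
from scipy.optimize import least_squares
def lids(p,zlo=0.05,zhi=0.09):
    W=cloud(p);f=p["frame"].astype(int)
    m=((f[...,0]>120)&(f[...,1]<70)&(f[...,2]<70)&(W[...,2]>zlo)&(W[...,2]<zhi)).astype(np.uint8)
    n,l,st,c=cv2.connectedComponentsWithStats(m)
    out=[]
    for i in range(1,n):
        if st[i,4]<12: continue
        w=W[l==i]; r=cv2.minAreaRect((w[:,:2]*1000).astype(np.float32))
        out.append((np.round(c[i]),st[i,4],np.round(r[0],1),np.round(r[1],1),round(r[2],1),round(np.median(w[:,2])*1000,1)))
    return out
def circ(x):
    f=lambda q:np.hypot(x[:,0]-q[0],x[:,1]-q[1])-q[2]
    return least_squares(f,[*x.mean(0),.02],loss="soft_l1",f_scale=.001).x
E
python3 - <<'E'
from h import *
for n in ("side","scene"):
    p=bot.camera(n); W=cloud(p); f=p["frame"].astype(int)
    print(n); [print(*o) for o in lids(p,.045,.09)]
    x=W[...,0];y=W[...,1];z=W[...,2]
    m=((z>.12)&(z<.156)&(x>.4)&(x<.62)&(y>.05)&(y<.45)&(f.max(-1)-f.min(-1)<45)&(f.max(-1)>60)).astype(np.uint8)
    k,l,st,c=cv2.connectedComponentsWithStats(m)
    for i in range(1,k):
        if st[i,4]<15: continue
        w=W[l==i]; s=w[(w[:,2]>.123)&(w[:,2]<.138)]
        t=w[w[:,2]>.143]
        print("mouth",c[i].round(),st[i,4],np.round(w.min(0),3),np.round(w.max(0),3),np.round(circ(s[:,:2]),4) if len(s)>5 else '',np.round(circ(t[:,:2]),4) if len(t)>5 else '')
    m=(z>.2)&(z<.45)&(x>.6)&(x<1)&(abs(y)<.2)
    w=W[m]; 
    for a in np.arange(.2,.45,.03):
        q=w[(w[:,2]>=a)&(w[:,2]<a+.03)]; 
        if len(q): print("tree",round(a,2),np.round(q.min(0)[:2],3),np.round(q.max(0)[:2],3),np.round(np.median(q,0)[:2],3))
E
```

```text
side
[165. 106.] 70 [331.8 798.3] [90.6 29.4] 13.0 61.0
[401. 273.] 76 [ 733.6 -173.3] [21.5 18.1] 61.2 66.6
[260. 305.] 101 [ 463.  -183.4] [19.8 19.1] 73.9 71.5
[166. 337.] 42 [ 304.5 -206.1] [ 6.8 19.6] 4.4 66.1
[356. 350.] 150 [ 586.1 -309.7] [20.8 19.9] 57.8 71.7
[265. 360.] 78 [ 444.7 -289.6] [15.6 18.9] 42.6 71.5
mouth [233. 145.] 700 [0.468 0.219 0.12 ] [0.536 0.383 0.15 ] [0.5079 0.2813 0.0549] [1.5802 0.1836 1.0869]
mouth [237. 176.] 381 [0.456 0.119 0.12 ] [0.509 0.166 0.15 ] [0.4828 0.1436 0.021 ] [0.4826 0.1433 0.0183]
tree 0.2 [ 0.759 -0.001] [0.782 0.016] [0.766 0.003]
tree 0.23 [ 0.735 -0.004] [0.779 0.012] [0.763 0.002]
tree 0.26 [ 0.65  -0.034] [0.777 0.036] [0.735 0.002]
tree 0.29 [ 0.646 -0.026] [0.787 0.041] [0.686 0.001]
tree 0.32 [ 0.76  -0.007] [0.85  0.029] [0.775 0.006]
tree 0.35 [ 0.763 -0.004] [0.859 0.061] [0.817 0.014]
tree 0.38 [ 0.765 -0.015] [0.852 0.061] [0.773 0.007]
tree 0.41 [ 0.734 -0.038] [0.827 0.063] [0.78  0.012]
tree 0.44 [0.73  0.005] [0.829 0.029] [0.825 0.014]
scene
[431. 139.] 51 [334.1 800.7] [83.2 25.3] 18.1 59.2
[195. 238.] 42 [ 461.2
[... 379 characters left out ...]
7] [0.4964 0.2486 0.0199]
mouth [310. 184.] 30 [0.469 0.146 0.131] [0.505 0.165 0.148] [0.4853 0.1277 0.036 ] [0.4849 0.1454 0.0165]
mouth [301. 191.] 69 [0.474 0.12  0.12 ] [0.511 0.14  0.144] [0.4831 0.1446 0.022 ] 
tree 0.2 [ 0.767 -0.001] [0.783 0.022] [0.78  0.006]
tree 0.23 [ 0.742 -0.003] [0.783 0.016] [0.776 0.003]
tree 0.26 [ 0.649 -0.032] [0.781 0.04 ] [0.734 0.004]
tree 0.29 [ 0.652 -0.022] [0.791 0.035] [0.699 0.002]
tree 0.32 [ 0.766 -0.008] [0.853 0.021] [0.784 0.007]
tree 0.35 [ 0.768 -0.004] [0.86  0.061] [0.823 0.016]
tree 0.38 [ 0.767 -0.016] [0.86  0.054] [0.786 0.016]
tree 0.41 [ 0.731 -0.037] [0.828 0.063] [0.777 0.017]
tree 0.44 [0.731 0.006] [0.829 0.035] [0.737 0.02 ]
```

The rim radii (about 18, 20 and 22.6 mm) point to necks of 46 mm at mouth 3 (483,144), 51 mm at mouth 2 (496,249) and 56 mm at mouth 1 (508,352). The height at which a lid stops on the 56 mm neck (11, 27 or 32 mm) gives its bore, so I'll try lids there first. I'll start with the lid at (445,-290).

```bash
cat > plan.py <<'E'
import sys
from h import *
from scipy.spatial.transform import Rotation as R
# plan.py x y z(mm, TCP) [closing-axis yaw deg] -> tilt fix + yaw turn about tool z (first), then shift in tool axes
a=list(map(float,sys.argv[1:])); s=bot.read_state()
def show(s):
    r=R.from_quat(np.roll(s["orientation"],-1)); M=r.as_matrix()
    print("t",round(s["time_s"],2),"tcp",np.round(np.array(s["tcp_pos"])*1e3,1),"yaw",round(np.degrees(np.arctan2(M[1,1],M[0,1])),1),"z",M[:,2].round(3),"j6",round(s["joint_positions"][5],2),"F",np.round(s["wrist_force"],1),"op",round(s["opening"]*1e3,1),"gf",round(s["grip_force"],1)); return r
if __name__=="__main__":
    r=show(s); y0=np.degrees(np.arctan2(r.as_matrix()[1,1],r.as_matrix()[0,1]))
    if len(a)>=3:
        yaw=a[3] if len(a)>3 else y0
        d=(yaw-y0+90)%180-90; th=np.radians(y0+d)
        T=R.from_matrix(np.array([[np.sin(th),np.cos(th),0],[-np.cos(th),np.sin(th),0],[0,0,-1]]).T.T)
        M=np.column_stack([np.cross([np.cos(th),np.sin(th),0],[0,0,-1]),[np.cos(th),np.sin(th),0],[0,0,-1]])
        T=R.from_matrix(M); rv=(r.inv()*T).as_rotvec()
        dl=np.array(a[:3])-np.array(s["tcp_pos"])*1e3
        print("turn",rv.round(3),"rows",np.ceil(np.abs(rv).max()/.149),"shift after turn",(M.T@dl).round(1),"| in present axes",r.inv().apply(dl).round(1))
E
python3 plan.py 445 -290 230 43; python3 plan.py 445 -290 230 -47
```

```text
t 0.8 tcp [ 221.2 -530.8  238.7] yaw -67.4 z [-0.  0. -1.] j6 -0.21 F [0.  0.4 0.1] op 88.0 gf 0.0
t 0.8 tcp [ 221.2 -530.8  238.7] yaw -67.4 z [-0.  0. -1.] j6 -0.21 F [0.  0.4 0.1] op 88.0 gf 0.0Traceback (most recent call last):
  File "plan.py", line 14, in <module>
    T=R.from_matrix(np.array([[np.sin(th),np.cos(th),0],[-np.cos(th),np.sin(th),0],[0,0,-1]]).T.T)
  File "scipy/spatial/transform/_rotation.pyx", line 1143, in scipy.spatial.transform._rotation.Rotation.from_matrix
ValueError: Non-positive determinant (left-handed or null coordinate frame) in rotation matrix 0: [[-0.68199836 -0.7313537   0.        ]
 [ 0.7313537  -0.68199836  0.        ]
 [ 0.          0.         -1.        ]].
Traceback (most recent call last):
  File "plan.py", line 14, in <module>
    T=R.from_matrix(np.array([[np.sin(th),np.cos(th),0],[-np.cos(th),np.sin(th),0],[0,0,-1]]).T.T)
  File "scipy/spatial/transform/_rotation.pyx", line 1143, in scipy.spatial.transform._rotation.Rotation.from_matrix
ValueError: Non-positive determinant (left-handed or null coordinate frame) in rotation matrix 0: [[-0.7313537   0.68199836  0.        ]
 [-0.68199836 -0.7313537   0.        ]
 [ 0.          0.         -1.        ]].
```

```bash
sed -i '/np.sin(th),np.cos(th),0\],\[-np/d' plan.py; python3 plan.py 445 -290 230 -47
```

```text
t 0.8 tcp [ 221.2 -530.8  238.7] yaw -67.4 z [-0.  0. -1.] j6 -0.21 F [0.  0.4 0.1] op 88.0 gf 0.0
turn [-0.     0.    -0.356] rows 3.0 shift after turn [327.9 -23.4   8.7] | in present axes [ 299.2 -136.2    8.7]
```

```bash
python3 -m handwheel '[[50,[0,0,0],[0,0,-0.12]],[50,[0,0,0],[0,0,-0.12]],[50,[0,0,0],[0,0,-0.116]],[50,[41,-3,1],[0,0,0]],[50,[41,-3,1],[0,0,0]]]'; python3 -m handwheel '[[50,[41,-3,1],[0,0,0]],[50,[41,-3,1],[0,0,0]],[50,[41,-3,1],[0,0,0]],[50,[41,-3,1],[0,0,0]],[50,[41,-3,1],[0,0,0]]]'; python3 -m handwheel '[[50,[41,-3,2],[0,0,0]],[50,[0,0,0],[0,0,0]],[50,[0,0,0],[0,0,0]]]'
python3 plan.py 445 -290 230 -47
python3 - <<'E'
from h import *
p=bot.camera("wrist"); save(p,"w1",s=1.4); [print(*o) for o in lids(p)]
E
```

```text
time_s: 1.3
tcp_pos: [0.277, -0.4703, 0.2366]
orientation: [0.0, 0.931, 0.365, 0.0]
wrist_force: [1.4, 0.2, -1.1]
opening: 0.0507
grip_force: 0.0
time_s: 1.8
tcp_pos: [0.4177, -0.3183, 0.2319]
orientation: [0.0, 0.93, 0.367, 0.0]
wrist_force: [-0.1, -0.5, 0.6]
opening: 0.05
grip_force: 0.0
time_s: 2.1
tcp_pos: [0.445, -0.2889, 0.2297]
orientation: [0.0, 0.93, 0.368, -0.0]
wrist_force: [-0.4, -0.0, 0.5]
opening: 0.0501
grip_force: 0.0
t 2.1 tcp [ 445.  -288.9  229.7] yaw -46.8 z [-0. -0. -1.] j6 0.02 F [-0.4 -0.   0.5] op 50.1 gf 0.0
turn [0.    0.    0.003] rows 1.0 shift after turn [-0.8  0.8 -0.3] | in present axes [-0.8  0.8 -0.3]
[394. 106.] 395 [ 585.  -310.7] [18.6 18.9] 57.0 70.3
[211. 109.] 389 [ 462.  -184.3] [18.8 18.6] 78.1 70.1
[278. 197.] 395 [ 441.1 -291.5] [22.  21.5] 48.3 70.1
[141. 228.] 246 [ 309.3 -205.9] [19.5 18.1] 7.0 65.1
```

View pics/w1.png

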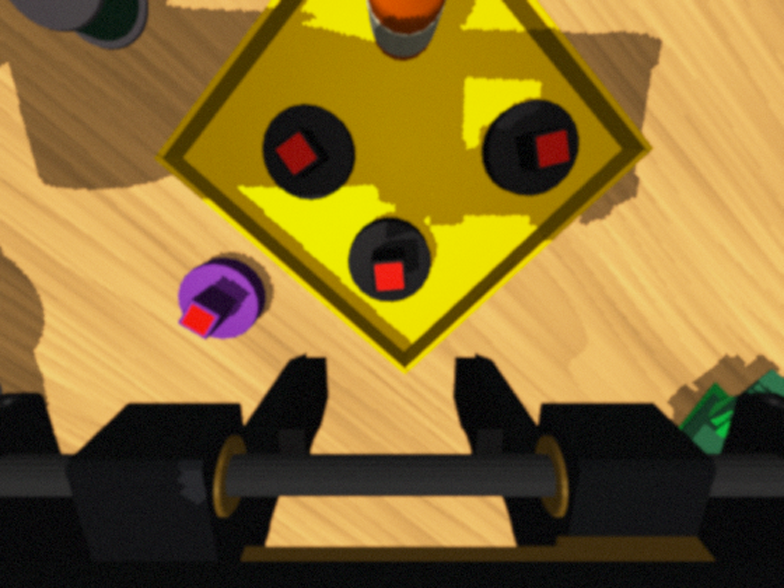

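The view shows all three black lids in the crate, at (278,197), (394,106) and (211,109), with a purple one outside it at (141,228). I'll descend on the near one.

```bash
python3 plan.py 441.5 -291.3 37 -42
```

```text
t 2.15 tcp [ 444.5 -289.7  229.8] yaw -46.9 z [-0. -0. -1.] j6 0.02 F [0.6 0.1 0.1] op 49.9 gf 0.0
turn [ 0.     0.    -0.086] rows 1.0 shift after turn [ -3.2  -1.1 192.8] | in present axes [ -3.2  -0.9 192.8]
```

```bash
python3 -m handwheel '[[50,[0,0,0],[0,0,-0.086]],[50,[-3,-1,40],[0,0,0]],[50,[0,0,40],[0,0,0]],[50,[0,0,40],[0,0,0]],[50,[0,0,40],[0,0,0]]]' 20 >/dev/null; python3 -m handwheel '[[50,[0,0,33],[0,0,0]],[50,[0,0,0],[0,0,0]],[10,[0,0,0],[0,0,0]],[10,[0,0,0],[0,0,0]],[10,[0,0,0],[0,0,0]]]' 20 >/dev/null; python3 -m handwheel '[[10,[0,0,0],[0,0,0]],[10,[0,0,0],[0,0,0]]]' 20; python3 plan.py
```

```text
time_s: 3.35
tcp_pos: [0.442, -0.2915, 0.0374]
orientation: [0.001, 0.914, 0.406, 0.0]
wrist_force: [-1.6, -0.7, 2.9]
opening: 0.026
grip_force: 20.0
t 3.35 tcp [ 442.  -291.5   37.4] yaw -42.0 z [ 0.001 -0.001 -1.   ] j6 -0.07 F [-1.6 -0.7  2.9] op 26.0 gf 20.0
```

```bash
python3 -m handwheel '[[10,[0,0,-30],[0,0,0]],[10,[0,0,-45],[0,0,0]],[10,[0,0,-45],[0,0,0]],[10,[0,0,-45],[0,0,0]],[10,[0,0,-20],[0,0,0]]]' 30 ; python3 plan.py 508 352 220
```

```text
time_s: 3.85
tcp_pos: [0.4433, -0.2921, 0.2266]
orientation: [0.003, 0.914, 0.406, 0.001]
wrist_force: [0.4, -1.0, 0.1]
opening: 0.0256
grip_force: 30.0
t 3.85 tcp [ 443.3 -292.1  226.6] yaw -42.0 z [ 0.005 -0.005 -1.   ] j6 -0.07 F [ 0.4 -1.   0.1] op 25.6 gf 30.0
turn [ 0.007  0.    -0.   ] rows 1.0 shift after turn [ 521.7 -383.2    6.6] | in present axes [ 521.7 -383.2    3.9]
```

```bash
python3 -m handwheel '[[10,[37,-27,0],[0,0,0]],[10,[37,-27,0],[0,0,0]],[10,[37,-27,0],[0,0,0]],[10,[37,-27,0],[0,0,0]],[10,[37,-27,0],[0,0,0]]]' >/dev/null;python3 -m handwheel '[[10,[37,-27,0],[0,0,0]],[10,[37,-27,0],[0,0,0]],[10,[37,-27,0],[0,0,0]],[10,[37,-27,0],[0,0,0]],[10,[37,-27,0],[0,0,0]]]' >/dev/null;python3 -m handwheel '[[10,[37,-27,0],[0,0,0]],[10,[37,-27,0],[0,0,0]],[10,[37,-27,0],[0,0,0]],[10,[37,-27,0],[0,0,0]],[10,[0,0,0],[0,0,0]]]' >/dev/null
python3 plan.py 508 352 215
python3 - <<'E'
from h import *
for n in ("wrist","scene","side"):
    p=bot.camera(n); W=cloud(p); f=p["frame"].astype(int); 
    if n=="wrist": save(p,"w2",s=1.4)
    print(n,[o for o in lids(p,.22,.28)])
    x,y,z=np.moveaxis(W,-1,0)
    for c in ((.483,.144),(.496,.249),(.508,.352)):
        w=W[(np.hypot(x-c[0],y-c[1])<.032)&(z>.142)&(z<.153)]
        if len(w)>20: print(len(w),circ(w[:,:2]).round(4),w[:,2].max().round(4), np.round((w.min(0)+w.max(0))/2,4))
E
```

```text
t 5.35 tcp [507.2 351.7 221.2] yaw -41.8 z [-0.     0.002 -1.   ] j6 1.14 F [-0.1 -0.  -0.4] op 25.4 gf 30.0
turn [-0.001 -0.001 -0.   ] rows 1.0 shift after turn [0.7 0.4 6.2] | in present axes [0.7 0.4 6.2]
wrist [(array([279., 306.]), np.int32(1366), array([508.2, 352.2]), array([18.2, 19.1]), 49.0, np.float64(253.9))]
148 [0.5037 0.3496 0.029 ] 0.1476 [0.5179 0.3681 0.1448]
scene []
23 [0.4851 0.1432 0.0188] 0.1487 [0.4899 0.143  0.1455]
28 [0.4957 0.2473 0.0215] 0.1483 [0.5008 0.2522 0.1455]
81 [0.5089 0.3522 0.023 ] 0.1495 [0.5115 0.3511 0.1458]
side []
115 [0.4829 0.1439 0.0185] 0.1495 [0.4823 0.1428 0.1458]
110 [0.4953 0.2483 0.0212] 0.1497 [0.4947 0.2479 0.1459]
105 [0.5072 0.3523 0.0232] 0.1495 [0.5078 0.353  0.1458]
```

View pics/w2.png

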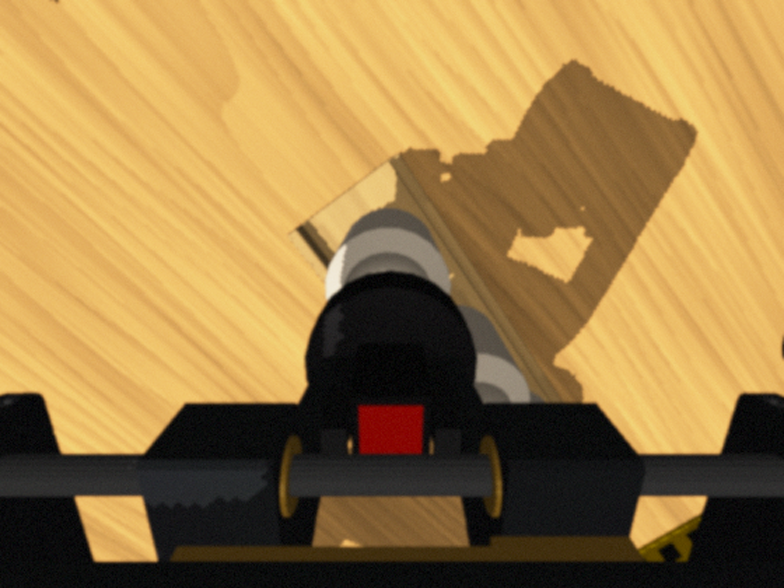

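The held lid (red patch at px (279,306)) is centred over mouth 1 to within about 1 mm. I'll lower it.

```bash
python3 -m handwheel '[[10,[0,0,25],[0,0,0]],[10,[0,0,12],[0,0,0]],[10,[0,0,0],[0,0,0]],[10,[0,0,2],[0,0,0]],[10,[0,0,0],[0,0,0]]]' |grep -E 'tcp|force'; python3 -m handwheel '[[10,[0,0,2],[0,0,0]],[10,[0,0,0],[0,0,0]]]' |grep -E 'tcp|force'; python3 -m handwheel '[[10,[0,0,2],[0,0,0]],[10,[0,0,0],[0,0,0]]]' |grep -E 'tcp|force'; python3 -m handwheel '[[10,[0,0,2],[0,0,0]],[10,[0,0,0],[0,0,0]]]' |grep -E 'tcp|force'
```

```text
tcp_pos: [0.5087, 0.3465, 0.1835]
wrist_force: [0.2, 0.5, -1.1]
grip_force: 30.0
tcp_pos: [0.5084, 0.3469, 0.1811]
wrist_force: [0.3, -0.5, -0.3]
grip_force: 30.0
tcp_pos: [0.5086, 0.347, 0.1804]
wrist_force: [-2.2, -1.4, 7.4]
grip_force: 30.0
tcp_pos: [0.509, 0.347, 0.1802]
wrist_force: [-5.8, -3.9, 14.8]
grip_force: 30.0
```

It has drifted 5 mm off in y. I'll back up, re-centre and try again.

```bash
python3 -m handwheel '[[10,[0,0,-6],[0,0,0]],[10,[0,0,0],[0,0,0]],[10,[3,-4,0],[0,0,0]],[10,[0,0,0],[0,0,0]],[10,[0,0,0],[0,0,0]]]' |grep -E 'tcp|force'; python3 plan.py 508 352.3 182
```

```text
tcp_pos: [0.5068, 0.3518, 0.182]
wrist_force: [-0.2, -0.1, 0.1]
grip_force: 30.0
t 7.1 tcp [506.8 351.8 182. ] yaw -42.0 z [-0.001 -0.    -1.   ] j6 1.15 F [-0.2 -0.1  0.1] op 26.0 gf 30.0
turn [-0.     0.001  0.   ] rows 1.0 shift after turn [1.1 0.5 0. ] | in present axes [1.1 0.5 0. ]
```

```bash
for i in 1; do python3 -m handwheel '[[10,[0,0,2],[0,0,0]],[10,[0,0,0],[0,0,0]]]' |grep -E 'tcp|wrist_f'; python3 -m handwheel '[[10,[0,0,2],[0,0,0]],[10,[0,0,0],[0,0,0]]]' |grep -E 'tcp|wrist_f'; python3 -m handwheel '[[10,[0,0,2],[0,0,0]],[10,[0,0,0],[0,0,0]]]' |grep -E 'tcp|wrist_f';  python3 -m handwheel '[[10,[0,0,2],[0,0,0]],[10,[0,0,0],[0,0,0]]]' |grep -E 'tcp|wrist_f'; done
```

```text
tcp_pos: [0.5072, 0.3517, 0.1804]
wrist_force: [-0.3, -0.2, -0.8]
tcp_pos: [0.5074, 0.3518, 0.1801]
wrist_force: [-3.5, -2.5, 7.6]
tcp_pos: [0.5079, 0.3519, 0.1798]
wrist_force: [-5.7, -3.4, 15.7]
tcp_pos: [0.5088, 0.3522, 0.1792]
wrist_force: [-4.7, -4.3, 20.2]
```

Contact is about 33 mm above the mouth, so this lid is too small for mouth 1. The bore is probably 48.4 mm, and mouth 2 is on the way, so I'll check it there.

```bash
python3 -m handwheel '[[10,[0,0,-20],[0,0,0]],[10,[0,0,0],[0,0,0]]]' >/dev/null; python3 plan.py 495 248 186
```

```text
t 8.1 tcp [508.7 352.3 197.5] yaw -42.1 z [ 0.005  0.002 -1.   ] j6 1.15 F [ 1.6  0.4 -0.4] op 26.2 gf 29.7
turn [ 0.002 -0.005  0.   ] rows 1.0 shift after turn [-86.7  59.7  11.5] | in present axes [-86.7  59.7  11.2]
```

```bash
python3 -m handwheel '[[10,[-28.9,19.9,0],[0,0,0]],[10,[-28.9,19.9,0],[0,0,0]],[10,[-28.9,19.9,0],[0,0,0]],[10,[0,0,0],[0,0,0]],[10,[0,0,0],[0,0,0]]]' >/dev/null; python3 plan.py 495 248 182
python3 - <<'E'
from h import *
p=bot.camera("wrist");print(lids(p,.2,.26)); print(bot.read_state()["tcp_pos"])
E
```

```text
t 8.6 tcp [493.5 246.9 194.2] yaw -42.2 z [-0.  0. -1.] j6 0.98 F [-0.3  0.3 -0.6] op 25.6 gf 29.7
turn [-0. -0. -0.] rows 1.0 shift after turn [ 1.8  0.4 12.2] | in present axes [ 1.8  0.4 12.2]
[(array([280., 306.]), np.int32(1383), array([494.9, 247.3]), array([18.1, 19.2]), 49.1, np.float64(227.2))]
[0.49353986 0.24763034 0.19428964]
```

```bash
python3 -m handwheel '[[10,[1.4,0,11],[0,0,0]],[10,[0,0,2],[0,0,0]],[10,[0,0,0],[0,0,0]]]' |grep -E 'tcp|wrist_f'; python3 -m handwheel '[[10,[0,0,2],[0,0,0]],[10,[0,0,0],[0,0,0]]]' |grep -E 'tcp|wrist_f'; python3 -m handwheel '[[10,[0,0,2],[0,0,0]],[10,[0,0,0],[0,0,0]]]' |grep -E 'tcp|wrist_f';  python3 -m handwheel '[[10,[0,0,2],[0,0,0]],[10,[0,0,0],[0,0,0]]]' |grep -E 'tcp|wrist_f';python3 -m handwheel '[[10,[0,0,2],[0,0,0]],[10,[0,0,0],[0,0,0]]]' |grep -E 'tcp|wrist_f'
```

```text
tcp_pos: [0.4937, 0.2489, 0.1804]
wrist_force: [0.4, 1.1, -0.2]
tcp_pos: [0.4943, 0.2486, 0.1794]
wrist_force: [-0.0, -0.0, -0.9]
tcp_pos: [0.4943, 0.2484, 0.1776]
wrist_force: [0.1, -0.7, -0.9]
tcp_pos: [0.4943, 0.2483, 0.1755]
wrist_force: [-0.6, 0.1, -0.1]
tcp_pos: [0.4946, 0.2485, 0.1737]
wrist_force: [0.5, 0.3, -1.0]
```

```bash
python3 -m handwheel '[[10,[0,0,2],[0,0,0]],[10,[0,0,0],[0,0,0]]]' |grep -E 'tcp|wrist_f'; python3 -m handwheel '[[10,[0,0,2],[0,0,0]],[10,[0,0,0],[0,0,0]]]' |grep -E 'tcp|wrist_f';  python3 -m handwheel '[[10,[0,0,2],[0,0,0]],[10,[0,0,0],[0,0,0]]]' |grep -E 'tcp|wrist_f'
```

```text
tcp_pos: [0.495, 0.2487, 0.1728]
wrist_force: [-1.1, 1.1, 3.9]
tcp_pos: [0.4954, 0.249, 0.1726]
wrist_force: [-4.2, -0.2, 15.4]
tcp_pos: [0.4958, 0.2494, 0.1722]
wrist_force: [-8.6, -0.0, 25.1]
```

It stops on mouth 2's taper at about 26 mm, so this is the 48.4 mm lid and belongs on mouth 3.

```bash
python3 -m handwheel '[[10,[0,0,-25],[0,0,0]],[10,[0,0,0],[0,0,0]]]' >/dev/null; python3 plan.py 482.8 144 190
```

```text
t 10.55 tcp [496.3 248.9 195.9] yaw -42.0 z [ 0.006  0.001 -1.   ] j6 0.98 F [ 0.1 -0.  -0.4] op 25.8 gf 29.8
turn [ 0.003 -0.005  0.   ] rows 1.0 shift after turn [-87.   60.2   5.9] | in present axes [-87.   60.2   5.7]
```

```bash
python3 -m handwheel '[[10,[-29,20,0],[0,0,0]],[10,[-29,20,0],[0,0,0]],[10,[-29,20,0],[0,0,0]],[10,[0,0,0],[0,0,0]],[10,[0,0,0],[0,0,0]]]' >/dev/null; python3 plan.py 482.5 144 182
python3 - <<'E'
from h import *
p=bot.camera("wrist");print(lids(p,.2,.26)); print(bot.read_state()["tcp_pos"])
E
```

```text
t 11.05 tcp [480.5 143.2 192. ] yaw -42.2 z [-0.001  0.    -1.   ] j6 0.79 F [-0.1 -0.4 -0.8] op 25.7 gf 29.8
turn [-0.001  0.     0.   ] rows 1.0 shift after turn [ 1.9  0.9 10. ] | in present axes [ 1.9  0.9 10. ]
[(array([280., 307.]), np.int32(1412), array([482. , 143.8]), array([18.1, 19.4]), 49.2, np.float64(225.2))]
[0.48060769 0.14383023 0.19217184]
```

```bash
python3 -m handwheel '[[10,[1,0.8,11],[0,0,0]],[10,[0,0,5],[0,0,0]],[10,[0,0,0],[0,0,0]]]' |grep -E 'tcp|wrist_f'; python3 -m handwheel '[[10,[0,0,3],[0,0,0]],[10,[0,0,3],[0,0,0]],[10,[0,0,0],[0,0,0]]]' |grep -E 'tcp|wrist_f'; python3 -m handwheel '[[10,[0,0,3],[0,0,0]],[10,[0,0,3],[0,0,0]],[10,[0,0,0],[0,0,0]]]' |grep -E 'tcp|wrist_f';  python3 -m handwheel '[[10,[0,0,3],[0,0,0]],[10,[0,0,0],[0,0,0]]]' |grep -E 'tcp|wrist_f'
```

```text
tcp_pos: [0.4809, 0.1445, 0.175]
wrist_force: [-0.4, -0.6, -0.8]
tcp_pos: [0.4818, 0.144, 0.1703]
wrist_force: [-0.0, -0.6, -1.7]
tcp_pos: [0.4819, 0.1439, 0.1644]
wrist_force: [0.8, 0.7, -1.6]
tcp_pos: [0.4819, 0.1438, 0.1614]
wrist_force: [1.6, 0.7, -2.0]
```

Going down freely. Three more millimetres, then release.

```bash
python3 -m handwheel '[[10,[0,0,3],[0,0,0]],[10,[0,0,0],[0,0,0]],[10,[0,0,1],[0,0,0]],[10,[0,0,0],[0,0,0]]]' |grep -E 'tcp|wrist_f'; python3 -m handwheel '[[50,[0,0,0],[0,0,0]],[50,[0,0,0],[0,0,0]],[50,[0,0,-30],[0,0,0]],[50,[0,0,-40],[0,0,0]],[50,[0,0,0],[0,0,0]]]' |grep -E 'tcp|wrist_f|open'
python3 - <<'E'
from h import *
for n in ("wrist","scene","side"):
    p=bot.camera(n);print(n,[o for o in lids(p,.17,.25)])
E
python3 plan.py 461.5 -184 230 78
```

```text
tcp_pos: [0.482, 0.1439, 0.1582]
wrist_force: [-1.3, 0.4, 4.3]
tcp_pos: [0.4851, 0.1439, 0.233]
wrist_force: [0.6, 0.1, 0.3]
opening: 0.0501
wrist [(array([275., 243.]), np.int32(686), array([481.7, 143.5]), array([19.4, 18.7]), 48.1, np.float64(191.2))]
scene [(array([211., 229.]), np.int32(42), array([ 583.1, -175.7]), array([19.8, 17.1]), 30.4, np.float64(173.9))]
side [(array([326., 244.]), np.int32(95), array([ 580.5, -175.9]), array([20.9, 19.7]), 37.3, np.float64(174.9))]
t 13.25 tcp [481.6 143.7 227.2] yaw -42.1 z [-0.001 -0.    -1.   ] j6 0.79 F [ 0.  -0.2 -1.1] op 50.2 gf 0.0
turn [-0.000e+00  1.000e-03  1.046e+00] rows 8.0 shift after turn [ 48.5 324.7  -2.8] | in present axes [-256.8  204.6   -2.8]
```

Lid 1 is home on mouth 3: its top reads 191 mm, centred within 2 mm. Next is the lid at (462,-184).

```bash
python3 -m handwheel '[[50,[-36.7,29.2,0],[0,0,0]],[50,[-36.7,29.2,0],[0,0,0]],[50,[-36.7,29.2,0],[0,0,0]],[50,[-36.7,29.2,0],[0,0,0]],[50,[-36.7,29.2,0],[0,0,0]]]' >/dev/null;python3 -m handwheel '[[50,[-36.7,29.2,0],[0,0,0]],[50,[-36.7,29.2,0],[0,0,0]],[50,[0,0,0],[0,0,0.149]],[50,[0,0,0],[0,0,0.149]],[50,[0,0,0],[0,0,0.149]]]' >/dev/null;python3 -m handwheel '[[50,[0,0,0],[0,0,0.149]],[50,[0,0,0],[0,0,0.149]],[50,[0,0,0],[0,0,0.149]],[50,[0,0,0],[0,0,0.149]],[50,[0,0,0],[0,0,0]]]' >/dev/null
python3 plan.py 462 -184 230 78;python3 - <<'E'
from h import *
p=bot.camera("wrist");[print(*o) for o in lids(p)]
E
```

```text
t 14.75 tcp [ 460.7 -183.3  225.9] yaw -101.9 z [-0.003  0.002 -1.   ] j6 1.16 F [ 0.6  0.  -0.3] op 50.2 gf 0.0
turn [-0.001  0.003  0.002] rows 1.0 shift after turn [ 1.4  0.4 -4.1] | in present axes [ 1.4  0.4 -4.1]
[391.  33.] 640 [ 585.  -310.8] [21.1 21.2] 56.6 70.2
[281. 193.] 339 [ 461.6 -185.7] [18.9 20.8] 78.3 70.1
[322. 307.] 180 [ 309.5 -205.6] [19.  17.3] 7.2 65.0
```

```bash
python3 -m handwheel '[[50,[1.6,1.4,40],[0,0,0]],[50,[0,0,45],[0,0,0]],[50,[0,0,45],[0,0,0]],[50,[0,0,40],[0,0,0]],[50,[0,0,19],[0,0,0]]]' 30 >/dev/null; python3 -m handwheel '[[50,[0,0,0],[0,0,0]],[10,[0,0,0],[0,0,0]],[10,[0,0,0],[0,0,0]],[10,[0,0,0],[0,0,0]],[10,[0,0,0],[0,0,0]]]' 30; python3 -m handwheel '[[10,[0,0,-30],[0,0,0]],[10,[0,0,-45],[0,0,0]],[10,[0,0,-45],[0,0,0]],[10,[0,0,-45],[0,0,0]],[10,[0,0,-20],[0,0,0]]]' >/dev/null; python3 plan.py 508 352.3 220
```

```text
time_s: 15.8
tcp_pos: [0.4639, -0.1862, 0.0402]
orientation: [0.001, 0.995, -0.103, 0.001]
wrist_force: [-0.6, 0.7, 4.8]
opening: 0.0254
grip_force: 30.0
t 16.3 tcp [ 464.6 -186.7  229.1] yaw -101.8 z [ 0.006 -0.005 -1.   ] j6 1.16 F [ 0.3 -0.7 -0.2] op 25.3 gf 30.0
turn [ 0.003 -0.007  0.   ] rows 1.0 shift after turn [ -67.6 -536.5    9.1] | in present axes [ -67.6 -536.5    6.9]
```

```bash
python3 -m handwheel '[[10,[-5.6,-44.7,0],[0,0,0]],[10,[-5.6,-44.7,0],[0,0,0]],[10,[-5.6,-44.7,0],[0,0,0]],[10,[-5.6,-44.7,0],[0,0,0]],[10,[-5.6,-44.7,0],[0,0,0]]]' >/dev/null;python3 -m handwheel '[[10,[-5.6,-44.7,0],[0,0,0]],[10,[-5.6,-44.7,0],[0,0,0]],[10,[-5.6,-44.7,0],[0,0,0]],[10,[-5.6,-44.7,0],[0,0,0]],[10,[-5.6,-44.7,0],[0,0,0]]]' >/dev/null;python3 -m handwheel '[[10,[-5.6,-44.7,0],[0,0,0]],[10,[-5.6,-44.7,0],[0,0,0]],[10,[0,0,20],[0,0,0]],[10,[0,0,0],[0,0,0]],[10,[0,0,0],[0,0,0]]]' >/dev/null
python3 plan.py 508 352.3 186
python3 - <<'E'
from h import *
p=bot.camera("wrist");print(lids(p,.2,.28)); print(bot.read_state()["tcp_pos"])
E
```

```text
t 17.8 tcp [506.4 352.7 203.4] yaw -101.8 z [-0.001 -0.001 -1.   ] j6 2.19 F [ 0.3 -0.1 -1.4] op 25.4 gf 30.0
turn [ 0.001  0.001 -0.   ] rows 1.0 shift after turn [ 1.7  0.1 17.4] | in present axes [ 1.7  0.  17.4]
[(array([278., 307.]), np.int32(1436), array([514.5, 351.3]), array([20.3, 37.1]), 77.0, np.float64(233.3))]
[0.50700696 0.35255321 0.20422297]
```

Run:
```python
from h import *
p=bot.camera("wrist"); W=cloud(p); f=p["frame"].astype(int)
m=(f[...,0]>120)&(f[...,1]<70)&(f[...,2]<70)&(W[...,2]>.2)&(W[...,2]<.28)
w=W[m]; print(len(w),np.percentile(w,[0,3,50,97,100],axis=0).round(4)); save(p,"w3",(150,200,420,420),2.5)
print(bot.read_state()["tcp_pos"])
```

```text
1416 [[0.4952 0.3419 0.2326]
 [0.4973 0.3436 0.2332]
 [0.5063 0.353  0.2341]
 [0.5153 0.3624 0.2352]
 [0.5338 0.364  0.279 ]]
[0.50743696 0.35248935 0.20468435]
```

View pics/w3.png

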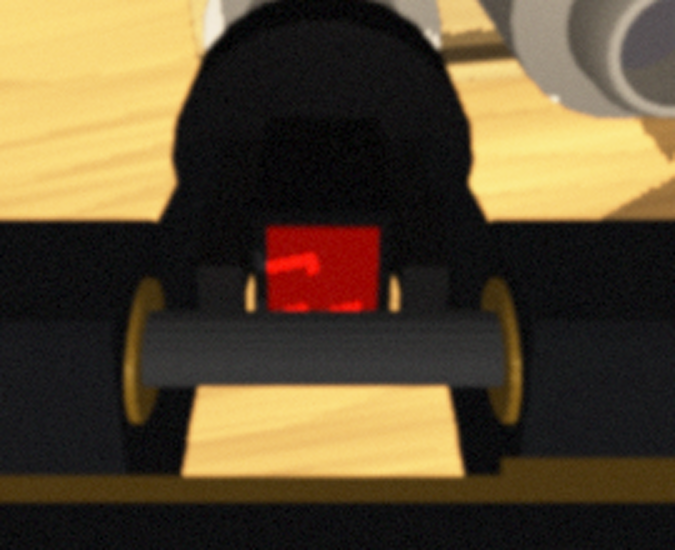

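The held lid's patch is in the lower middle of the crop, with the bar just below it, and the lid sits over mouth 1. I'll correct by 1.6 mm and go down.

```bash
python3 -m handwheel '[[10,[1.6,0.4,12],[0,0,0]],[10,[0,0,7],[0,0,0]],[10,[0,0,0],[0,0,0]],[10,[0,0,0],[0,0,0]]]' |grep -E 'tcp|wrist_f'; python3 -m handwheel '[[10,[0,0,3],[0,0,0]],[10,[0,0,0],[0,0,0]]]' |grep -E 'tcp|wrist_f'; python3 -m handwheel '[[10,[0,0,2],[0,0,0]],[10,[0,0,0],[0,0,0]]]' |grep -E 'tcp|wrist_f';python3 -m handwheel '[[10,[0,0,2],[0,0,0]],[10,[0,0,0],[0,0,0]]]' |grep -E 'tcp|wrist_f';python3 -m handwheel '[[10,[0,0,2],[0,0,0]],[10,[0,0,0],[0,0,0]]]' |grep -E 'tcp|wrist_f';python3 -m handwheel '[[10,[0,0,2],[0,0,0]],[10,[0,0,0],[0,0,0]]]' |grep -E 'tcp|wrist_f'
```

```text
tcp_pos: [0.5083, 0.3521, 0.1843]
wrist_force: [-0.7, 0.1, -1.0]
tcp_pos: [0.5084, 0.3525, 0.1815]
wrist_force: [-0.2, 0.2, -0.8]
tcp_pos: [0.5083, 0.3525, 0.1795]
wrist_force: [0.0, 0.4, -1.9]
tcp_pos: [0.5085, 0.3525, 0.1775]
wrist_force: [0.0, -0.8, -1.6]
tcp_pos: [0.5088, 0.3525, 0.1764]
wrist_force: [-0.4, -0.9, 3.0]
tcp_pos: [0.5093, 0.3526, 0.176]
wrist_force: [-4.1, -3.1, 10.9]
```

It stops at about 26 mm on mouth 1, so this is the 53.4 mm lid. It goes to mouth 2.

```bash
python3 -m handwheel '[[10,[0,0,-25],[0,0,0]],[10,[0,0,0],[0,0,0]]]' >/dev/null; python3 plan.py 496.3 248.5 190
```

```text
t 19.5 tcp [510.1 353.4 201.8] yaw -101.8 z [ 0.005  0.002 -1.   ] j6 2.19 F [ 0.5  0.5 -0.6] op 25.5 gf 30.0
turn [-0.003 -0.004 -0.   ] rows 1.0 shift after turn [  7.9 105.5  11.8] | in present axes [  7.9 105.6  11.4]
```

```bash
python3 -m handwheel '[[10,[2.7,35.1,0],[0,0,0]],[10,[2.7,35.1,0],[0,0,0]],[10,[2.7,35.1,4],[0,0,0]],[10,[0,0,0],[0,0,0]],[10,[0,0,0],[0,0,0]]]' >/dev/null; python3 plan.py 496.5 248.5 186
python3 - <<'E'
from h import *
p=bot.camera("wrist"); W=cloud(p); f=p["frame"].astype(int)
m=(f[...,0]>120)&(f[...,1]<70)&(f[...,2]<70)&(W[...,2]>.2)&(W[...,2]<.28)
print(np.median(W[m],0).round(4),bot.read_state()["tcp_pos"])
E
```

```text
t 20.0 tcp [494.7 247.5 194.1] yaw -101.9 z [-0.001  0.    -1.   ] j6 2.03 F [ 0.2  0.9 -0.6] op 25.9 gf 30.0
turn [-0.     0.001  0.   ] rows 1.0 shift after turn [ 1.5 -1.4  8.1] | in present axes [ 1.5 -1.4  8.1]
[0.494 0.248 0.224] [0.49493358 0.24813743 0.19436999]
```

```bash
python3 -m handwheel '[[10,[1.6,-0.7,10],[0,0,0]],[10,[0,0,3],[0,0,0]],[10,[0,0,0],[0,0,0]]]' |grep -E 'tcp|wrist_f'; python3 -m handwheel '[[10,[0,0,4],[0,0,0]],[10,[0,0,3],[0,0,0]],[10,[0,0,0],[0,0,0]]]' |grep -E 'tcp|wrist_f'; python3 -m handwheel '[[10,[0,0,3],[0,0,0]],[10,[0,0,3],[0,0,0]],[10,[0,0,0],[0,0,0]]]' |grep -E 'tcp|wrist_f';  python3 -m handwheel '[[10,[0,0,3],[0,0,0]],[10,[0,0,2],[0,0,0]],[10,[0,0,0],[0,0,0]]]' |grep -E 'tcp|wrist_f'
```

```text
tcp_pos: [0.4958, 0.2487, 0.1803]
wrist_force: [0.9, -0.7, -1.5]
tcp_pos: [0.4962, 0.2482, 0.1742]
wrist_force: [0.1, -0.7, -1.4]
tcp_pos: [0.4962, 0.248, 0.1682]
wrist_force: [-0.0, -0.0, -1.9]
tcp_pos: [0.4963, 0.248, 0.1633]
wrist_force: [-0.2, -0.2, -1.3]
```

```bash
python3 -m handwheel '[[10,[0,0,2],[0,0,0]],[10,[0,0,1],[0,0,0]],[10,[0,0,0],[0,0,0]]]' |grep -E 'tcp|wrist_f'; python3 -m handwheel '[[50,[0,0,0],[0,0,0]],[50,[0,0,0],[0,0,0]],[50,[0,0,-30],[0,0,0]],[50,[0,0,-40],[0,0,0]],[50,[0,0,0],[0,0,0]]]' |grep -E 'tcp|wrist_f|open'
python3 - <<'E'
from h import *
p=bot.camera("wrist");print([o for o in lids(p,.17,.25)])
E
python3 plan.py 585 -311 230 -33
```

```text
tcp_pos: [0.4967, 0.2482, 0.1613]
wrist_force: [-1.9, -1.0, 2.4]
tcp_pos: [0.4997, 0.249, 0.2365]
wrist_force: [0.1, 0.1, 0.2]
opening: 0.0501
[(array([280., 245.]), np.int32(765), array([493.9, 249.4]), array([20.2, 22.1]), 77.1, np.float64(191.1))]
t 22.1 tcp [498.4 248.7 233.8] yaw -101.8 z [ 0.006  0.002 -1.   ] j6 2.03 F [-0.5  0.4  0.4] op 50.0 gf 0.0
turn [ 1.000e-03 -7.000e-03 -1.201e+00] rows 9.0 shift after turn [-422.2  377.5    3.8] | in present axes [199.3 530.1   3.4]
```

Seated on mouth 2 with its top at 191 mm. Now the last lid, at (585,-311).

```bash
python3 -m handwheel '[[50,[9.2,44,0],[0,0,0]],[50,[9.2,44,0],[0,0,0]],[50,[9.2,44,0],[0,0,0]],[50,[9.2,44,0],[0,0,0]],[50,[9.2,44,0],[0,0,0]]]' >/dev/null;python3 -m handwheel '[[50,[9.2,44,0],[0,0,0]],[50,[9.2,44,0],[0,0,0]],[50,[9.2,44,0],[0,0,0]],[50,[9.2,44,0],[0,0,0]],[50,[9.2,44,0],[0,0,0]]]' >/dev/null;python3 -m handwheel '[[50,[9.2,44,0],[0,0,0]],[50,[9.2,44,0],[0,0,0]],[50,[0,0,0],[0,0,-0.149]],[50,[0,0,0],[0,0,-0.149]],[50,[0,0,0],[0,0,-0.149]]]' >/dev/null;python3 -m handwheel '[[50,[0,0,0],[0,0,-0.149]],[50,[0,0,0],[0,0,-0.149]],[50,[0,0,0],[0,0,-0.149]],[50,[0,0,0],[0,0,-0.149]],[50,[0,0,0],[0,0,-0.149]]]' >/dev/null; python3 -m handwheel '[[50,[0,0,0],[0,0,0]]]' >/dev/null
python3 plan.py 585 -311 230 -33
```

```text
t 24.2 tcp [ 495.9 -290.8  229.1] yaw -33.4 z [-0.002  0.002 -1.   ] j6 -0.15 F [-1.4  0.7  0.5] op 50.3 gf 0.0
turn [-0.002 -0.    -0.008] rows 1.0 shift after turn [31.6 85.7 -0.9] | in present axes [32.3 85.5 -1.1]
```

```bash
python3 -m handwheel '[[50,[16.1,42.8,0],[0,0,0]],[50,[16.1,42.8,0],[0,0,0]],[50,[0,0,0],[0,0,0]],[50,[0,0,0],[0,0,0]]]' >/dev/null
python3 plan.py 585 -311 37 -33;python3 - <<'E'
from h import *
p=bot.camera("wrist");[print(*o) for o in lids(p)]
E
```

```text
t 24.6 tcp [ 585.5 -311.2  228.4] yaw -33.7 z [-0.003  0.002 -1.   ] j6 -0.08 F [ 0.3  0.7 -0. ] op 49.9 gf 0.0
turn [-0.003 -0.    -0.011] rows 1.0 shift after turn [-1.000e-01 -5.000e-01  1.914e+02] | in present axes [-2.000e-01  1.000e-01  1.914e+02]
[277. 195.] 343 [ 584.5 -311.5] [20.  21.3] 56.9 70.2
[ 26. 247.] 250 [ 309.5 -206.2] [20.4 19.1] 8.4 65.0
```

```bash
python3 -m handwheel '[[50,[0,-0.7,45],[0,0,0]],[50,[0,0,45],[0,0,0]],[50,[0,0,45],[0,0,0]],[50,[0,0,40],[0,0,0]],[50,[0,0,16],[0,0,0]]]' 30 >/dev/null; python3 -m handwheel '[[50,[0,0,0],[0,0,0]],[10,[0,0,0],[0,0,0]],[10,[0,0,0],[0,0,0]],[10,[0,0,0],[0,0,0]],[10,[0,0,0],[0,0,0]]]' 30; python3 -m handwheel '[[10,[0,0,-30],[0,0,0]],[10,[0,0,-45],[0,0,0]],[10,[0,0,-45],[0,0,0]],[10,[0,0,-45],[0,0,0]],[10,[0,0,-20],[0,0,0]]]' >/dev/null; python3 plan.py 490 -311 225;python3 plan.py 508 352 225
```

```text
time_s: 25.65
tcp_pos: [0.5862, -0.3122, 0.0422]
orientation: [0.002, 0.881, 0.473, 0.001]
wrist_force: [-0.9, 0.7, 7.4]
opening: 0.0258
grip_force: 30.0
t 26.15 tcp [ 586.8 -312.5  231. ] yaw -33.5 z [ 0.006 -0.005 -1.   ] j6 -0.08 F [ 0.1 -0.4 -1.1] op 25.7 gf 30.0
turn [ 0.008  0.001 -0.   ] rows 1.0 shift after turn [-52.2 -81.5   6. ] | in present axes [-52.2 -81.6   5.4]
t 26.15 tcp [ 586.8 -312.5  231. ] yaw -33.5 z [ 0.006 -0.005 -1.   ] j6 -0.08 F [ 0.1 -0.4 -1.1] op 25.7 gf 30.0
turn [ 0.008  0.001 -0.   ] rows 1.0 shift after turn [ 510.5 -432.5    6. ] | in present axes [ 510.5 -432.6    2.2]
```

```bash
python3 -m handwheel '[[10,[-26,-41,-10],[0,0,0]],[10,[-26,-41,-10],[0,0,0]],[10,[37.5,-23.4,-2],[0,0,0]],[10,[37.5,-23.4,-2],[0,0,0]],[10,[37.5,-23.4,-2],[0,0,0]]]' >/dev/null;python3 -m handwheel '[[10,[37.5,-23.4,0],[0,0,0]],[10,[37.5,-23.4,0],[0,0,0]],[10,[37.5,-23.4,0],[0,0,0]],[10,[37.5,-23.4,0],[0,0,0]],[10,[37.5,-23.4,0],[0,0,0]]]'|grep -E "tcp|wrist_f";python3 -m handwheel '[[10,[37.5,-23.4,0],[0,0,0]],[10,[37.5,-23.4,0],[0,0,0]],[10,[37.5,-23.4,0],[0,0,0]],[10,[37.5,-23.4,0],[0,0,0]],[10,[37.5,-23.4,0],[0,0,0]]]' |grep -E "tcp|wrist_f"; python3 -m handwheel '[[10,[37.5,-23.4,0],[0,0,0]],[10,[37.5,-23.4,0],[0,0,0]],[10,[0,0,0],[0,0,0]],[10,[0,0,0],[0,0,0]]]' >/dev/null
python3 plan.py 508 352.3 200
```

```text
tcp_pos: [0.4973, 0.0459, 0.2514]
wrist_force: [0.1, 0.3, -0.7]
tcp_pos: [0.5033, 0.267, 0.2513]
wrist_force: [0.9, 0.2, -0.6]
t 28.05 tcp [505.4 354.3 250.6] yaw -33.4 z [-0. -0. -1.] j6 1.0 F [ 0.3 -1.  -0.7] op 25.6 gf 30.0
turn [ 0.  0. -0.] rows 1.0 shift after turn [-0.2  3.3 50.6] | in present axes [-0.2  3.3 50.6]
```

```bash
python3 -m handwheel '[[10,[0,3,30],[0,0,0]],[10,[0,0,20],[0,0,0]],[10,[0,0,0],[0,0,0]],[10,[0,0,0],[0,0,0]]]' >/dev/null; python3 plan.py 508 352.3 188;  python3 - <<'E'
from h import *
p=bot.camera("wrist"); W=cloud(p); f=p["frame"].astype(int)
m=(f[...,0]>120)&(f[...,1]<70)&(f[...,2]<70)&(W[...,2]>.21)&(W[...,2]<.24)
print(np.percentile(W[m],[3,50,97],axis=0).round(4),bot.read_state()["tcp_pos"])
E
```

```text
t 28.45 tcp [508.7 350.7 201.2] yaw -33.6 z [-0. -0. -1.] j6 1.0 F [ 0.8  0.8 -1.1] op 25.4 gf 30.0
turn [-0.  0.  0.] rows 1.0 shift after turn [ 0.9 -1.5 13.2] | in present axes [ 0.9 -1.5 13.2]
[[0.4996 0.3411 0.2283]
 [0.5096 0.3512 0.2293]
 [0.5195 0.3611 0.2303]] [0.50926377 0.35114097 0.20215462]
```

```bash
python3 -m handwheel '[[10,[0,-2,10],[0,0,0]],[10,[0,0,3],[0,0,0]],[10,[0,0,0],[0,0,0]]]' |grep -E 'tcp|wrist_f'; python3 -m handwheel '[[10,[0,0,4],[0,0,0]],[10,[0,0,3],[0,0,0]],[10,[0,0,0],[0,0,0]]]' |grep -E 'tcp|wrist_f'; python3 -m handwheel '[[10,[0,0,4],[0,0,0]],[10,[0,0,2],[0,0,0]],[10,[0,0,0],[0,0,0]]]' |grep -E 'tcp|wrist_f';  python3 -m handwheel '[[10,[0,0,3],[0,0,0]],[10,[0,0,2],[0,0,0]],[10,[0,0,0],[0,0,0]]]' |grep -E 'tcp|wrist_f'; python3 -m handwheel '[[10,[0,0,3],[0,0,0]],[10,[0,0,2],[0,0,0]],[10,[0,0,0],[0,0,0]]]' |grep -E 'tcp|wrist_f'
```

```text
tcp_pos: [0.5064, 0.3527, 0.1873]
wrist_force: [0.4, -0.2, -1.1]
tcp_pos: [0.5065, 0.3527, 0.1801]
wrist_force: [-0.5, 0.3, -0.9]
tcp_pos: [0.5065, 0.3527, 0.1742]
wrist_force: [-1.1, -0.1, -0.7]
tcp_pos: [0.5066, 0.3528, 0.1693]
wrist_force: [0.0, -0.1, -1.0]
tcp_pos: [0.5065, 0.3527, 0.1642]
wrist_force: [-0.0, 0.3, -1.4]
```

```bash
python3 -m handwheel '[[10,[0,0,1],[0,0,0]],[10,[0,0,1],[0,0,0]],[10,[0,0,0],[0,0,0]]]' |grep -E 'tcp|wrist_f'; python3 -m handwheel '[[50,[0,0,0],[0,0,0]],[50,[0,0,0],[0,0,0]],[50,[0,0,-30],[0,0,0]],[50,[0,0,-40],[0,0,0]],[50,[0,0,-30],[0,0,0]]]' |grep -E 'tcp|wrist_f|open'; python3 -m handwheel '[[50,[-30,10,-20],[0,0,0]],[50,[-30,10,0],[0,0,0]],[50,[0,0,0],[0,0,0]]]' >/dev/null
python3 - <<'E'
from h import *
p=bot.camera("wrist");[print(*o) for o in lids(p,.17,.25)]
save(p,"w4",s=1.4);p=bot.camera("side");[print(*o) for o in lids(p,.17,.25)];save(p,"s4",s=1.4)
E
```

```text
tcp_pos: [0.5069, 0.3529, 0.1632]
wrist_force: [-1.2, -0.6, 1.3]
tcp_pos: [0.5071, 0.353, 0.2648]
wrist_force: [-0.7, -0.6, 0.3]
opening: 0.0499
[251. 138.] 721 [507.4 353.4] [20.4 20.9] 56.7 191.1
[308. 248.] 386 [494.4 248.8] [18.8 18.3] 77.1 191.2
[231. 113.] 23 [508.5 352.8] [24.4 17.2] 68.0 192.6
[326. 244.] 90 [ 580.3 -176.6] [18.1 21.2] 79.7 174.9
```

View pics/s4.png

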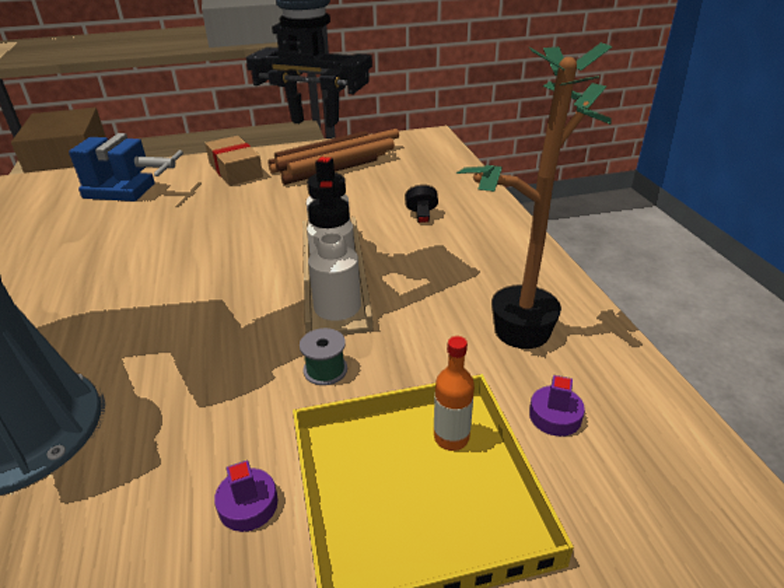

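The side view shows two lids seated on mouths 1 and 2. The lid from mouth 3 was knocked off, probably by lid 2 passing with too little clearance, and now lies at side px ≈(301,145). Locating it now.

```bash
python3 - <<'E'
from h import *
ims=[]
for n in ("side","scene"):
    p=bot.camera(n); W=cloud(p); x,y,z=np.moveaxis(W,-1,0); f=p["frame"].astype(int)
    m=((f.max(-1)<60)&(z>.006)&(z<.09)&(x>.55)&(x<.95)&(y>.1)&(y<.75)).astype(np.uint8)
    k,l,st,c=cv2.connectedComponentsWithStats(m)
    for i in range(1,k):
        if st[i,4]>25: print(n,c[i].round(),st[i],np.percentile(W[l==i],[2,50,98],axis=0).round(3).tolist())
    mr=(f[...,0]>90)&(f[...,1]<50)&(f[...,2]<60)&(z>.0)&(z<.09)&(x>.55)&(y>.1)&(y<.75)&(x<.95)
    if mr.any(): print(" red",np.median(W[mr],0).round(3),mr.sum())
    j=np.argmax(st[1:,4])+1; cx,cy=c[j].astype(int); ims.append(cv2.resize(p["frame"][max(cy-32,0):cy+32,max(0,cx-32):cx+32,::-1],(390,390),interpolation=cv2.INTER_CUBIC))
cv2.imwrite("pics/lid.png",np.hstack(ims))
E
python3 plan.py
```

```text
side [253. 115.] [238 109  31  13 170] [[0.576, 0.703, 0.009], [0.632, 0.725, 0.019], [0.69, 0.744, 0.03]]
side [301. 143.] [290 133  23  25 398] [[0.69, 0.394, 0.011], [0.717, 0.425, 0.043], [0.753, 0.446, 0.07]]
 red [0.71  0.396 0.018] 2
scene [477. 188.] [453 179  49  20 248] [[0.554, 0.697, 0.01], [0.626, 0.721, 0.019], [0.691, 0.745, 0.03]]
scene [438. 228.] [424 215  28  25 397] [[0.706, 0.394, 0.011], [0.731, 0.422, 0.04], [0.759, 0.439, 0.069]]
t 31.3 tcp [490.4 292.3 282.4] yaw -33.5 z [-0.  0. -1.] j6 0.91 F [ 0.1 -0.2 -0.7] op 49.6 gf 0.0
```

View pics/lid.png

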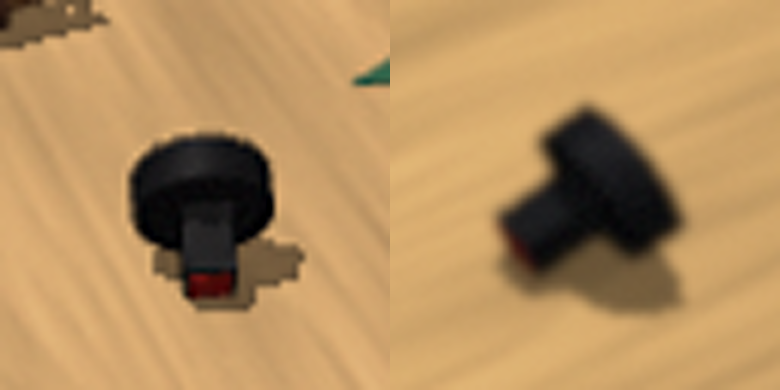

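The lid lies on its side near (0.72,0.42), with its grip pointing towards -y (side crop left, scene crop right). Next I'll look from close with the wrist camera to get its axis.

```bash
python3 plan.py 670 380 260
```

```text
t 31.3 tcp [490.4 292.3 282.4] yaw -33.5 z [-0.  0. -1.] j6 0.91 F [ 0.1 -0.2 -0.7] op 49.6 gf 0.0
turn [-0.  0.  0.] rows 1.0 shift after turn [172.2 101.4  22.4] | in present axes [172.2 101.4  22.3]
```

```bash
python3 -m handwheel '[[50,[34.5,20.3,4.5],[0,0,0]],[50,[34.5,20.3,4.5],[0,0,0]],[50,[34.5,20.3,4.5],[0,0,0]],[50,[34.5,20.3,4.5],[0,0,0]],[50,[34.5,20.3,4.5],[0,0,0]]]' >/dev/null; python3 -m handwheel '[[50,[0,0,0],[0,0,0]],[50,[0,0,0],[0,0,0]]]' >/dev/null; python3 plan.py
cat > fit.py <<'E'
from h import *
def pts(names=("wrist","side","scene")):
    out=[]
    for n in names:
        p=bot.camera(n); W=cloud(p); x,y,z=np.moveaxis(W,-1,0); f=p["frame"].astype(int)
        m=(((f.max(-1)<70)|((f[...,0]>90)&(f[...,1]<60)&(f[...,2]<60)))&(z>.006)&(z<.085)&(x>.62)&(x<.85)&(y>.3)&(y<.55)).astype(np.uint8)
        m=cv2.erode(m,np.ones((2,2),np.uint8)); k,l,st,c=cv2.connectedComponentsWithStats(m)
        j=np.argmax(st[1:,4])+1; w=W[l==j]; print(n,c[j].round(),len(w),np.percentile(w,[2,98],axis=0).round(3).tolist())
        out.append(w[::max(1,len(w)//400)])
        if n=="wrist": save(p,"w5",s=1.4)
    return np.vstack(out)
def frame(q):
    cx,cy,z0,hd,el,roll=q
    a=np.array([np.cos(el)*np.cos(hd),np.cos(el)*np.sin(hd),np.sin(el)])
    u=np.array([-np.sin(hd),np.cos(hd),0]); v=np.cross(a,u)
    c,s=np.cos(roll),np.sin(roll)
    return a,c*u+s*v,-s*u+c*v,np.array([cx,cy,z0])
def sdf(q,P):
    a,u,v,o=frame(q); d=P-o; s=d@a; b=d@u; c=d@v; r=np.hypot(b,c)   # o: axis point at plate top, s=0
    def box(*e):
        e=np.stack(e,-1); return np.linalg.norm(np.maximum(e,0),axis=-1)+np.minimum(e.max(-1),0)
    cyl=box(abs(s+.013)-.013,r-.036); bx=box(abs(s-.02)-.02,abs(b)-.013,abs(c)-.013)
    return np.minimum(cyl,bx)
if __name__=="__main__":
    P=pts(); best=None
    for hd in np.radians([-130,-110,-90,-70]):
        m=P.mean(0); r=least_squares(lambda q:np.r_[sdf(q,P),(q[2]-.031)*5,(q[4]+.52)*.1],[*m[:2],.031,hd,-.52,0],loss="soft_l1",f_scale=.003,x_scale=[.01,.01,.01,.3,.3,.3])
        if best is None or r.cost<best.cost: best=r
    q=best.x; print("plate pt",q[:3].round(4),"heading",np.degrees(q[3]).round(1),"el",np.degrees(q[4]).round(1),"roll",np.degrees(q[5]).round(1),"rms mm",1e3*np.sqrt((sdf(q,P)**2).mean()).round(4))
    np.save("lid.npy",q)
E
python3 fit.py
```

```text
t 32.0 tcp [669.8 380.4 256.7] yaw -33.5 z [-0.004 -0.001 -1.   ] j6 0.95 F [0.1 0.1 0.8] op 50.0 gf 0.0
wrist [290. 115.] 2778 [[0.694, 0.397, 0.013], [0.754, 0.466, 0.072]]
side [301. 143.] 364 [[0.692, 0.393, 0.013], [0.752, 0.446, 0.069]]
scene [438. 229.] 355 [[0.712, 0.396, 0.012], [0.759, 0.439, 0.069]]
plate pt [0.7213 0.4327 0.0303] heading -100.6 el -29.1 roll -1.0 rms mm 2.9
```

View pics/w5.png

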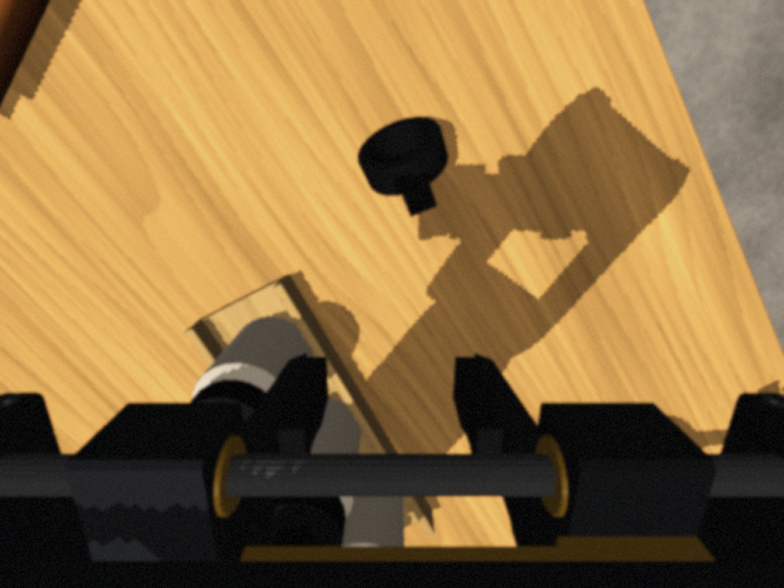

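```bash
cat > gp.py <<'E'
import sys
from fit import *
from plan import R,show
# gp.py back(mm) [s mm] [up mm]: turn and shift to grasp pose of the lying lid, 'back' mm behind
def grasp(s=.024,up=.007):
    q=np.load("lid.npy"); q[5]=0; a,u,v,o=frame(q)
    t=-(np.array([0,0,1])-a[2]*a); t/=np.linalg.norm(t)
    M=np.column_stack([np.cross(u,t),u,t]); return M,o+a*s+t*(.0187-up)
if __name__=="__main__":
    M,p=grasp(); st=bot.read_state(); r=show(st)
    g=p-M[:,2]*float(sys.argv[1])/1e3
    rv=(r.inv()*R.from_matrix(M)).as_rotvec(); dl=(g-np.array(st["tcp_pos"]))*1e3
    print("goal",(g*1e3).round(1),"turn",rv.round(3),"n",np.ceil(np.linalg.norm(rv)/.149),"shift after turn",(M.T@dl).round(1),"now",r.inv().apply(dl).round(1))
E
python3 gp.py 80; python3 gp.py 0
```

```text
t 32.15 tcp [669.5 380.  261.3] yaw -33.5 z [ 0.001  0.    -1.   ] j6 0.95 F [-0.1 -0.8  0.8] op 49.8 gf 0.0
goal [711.3 379.4  78.3] turn [ 0.102  0.501 -0.39 ] n 5.0 shift after turn [-82.9  41.2 163.3] now [ 22.4  35.1 183. ]
t 32.15 tcp [669.5 380.  261.3] yaw -33.5 z [ 0.001  0.    -1.   ] j6 0.95 F [-0.1 -0.8  0.8] op 49.8 gf 0.0
goal [718.4 417.7   8.4] turn [ 0.102  0.501 -0.39 ] n 5.0 shift after turn [-82.9  41.2 243.3] now [ 58.2  19.9 252.9]
```

```bash
python3 -m handwheel '[[50,[0,0,0],[0.0204,0.1002,-0.078]],[50,[0,0,0],[0.0204,0.1002,-0.078]],[50,[0,0,0],[0.0204,0.1002,-0.078]],[50,[0,0,0],[0.0204,0.1002,-0.078]],[50,[0,0,0],[0.0204,0.1002,-0.078]]]' >/dev/null; python3 -m handwheel '[[50,[-20.7,10.3,40.8],[0,0,0]],[50,[-20.7,10.3,40.8],[0,0,0]],[50,[-20.7,10.3,40.8],[0,0,0]],[50,[-20.7,10.3,40.8],[0,0,0]],[50,[0,0,0],[0,0,0]]]' >/dev/null;python3 -m handwheel '[[50,[0,0,0],[0,0,0]],[50,[0,0,0],[0,0,0]]]' >/dev/null; python3 gp.py 80
python3 - <<'E'
from h import *
print(bot.read_state()["joint_positions"])
E
```

```text
t 33.35 tcp [713.7 379.6  82.8] yaw -10.7 z [ 0.095  0.479 -0.872] j6 0.07 F [ 0.3 -0.2 -0.1] op 49.9 gf 0.0
goal [711.3 379.4  78.3] turn [ 0.005 -0.002  0.002] n 1.0 shift after turn [-2.8 -2.4  3.6] now [-2.8 -2.4  3.6]
[0.16078362 0.69832368 1.30787671 0.5672467  1.02086883 0.07095701]
```

```bash
python3 -m handwheel '[[50,[-2.8,-2.4,30],[0,0,0]],[50,[0,0,30],[0,0,0]],[50,[0,0,15],[0,0,0]],[50,[0,0,6],[0,0,0]],[50,[0,0,0],[0,0,0]]]' 30 |grep -E "tcp|wrist_f"; python3 gp.py 0; python3 -m handwheel '[[10,[0,0,0],[0,0,0]],[10,[0,0,0],[0,0,0]],[10,[0,0,0],[0,0,0]],[10,[0,0,0],[0,0,0]]]' 30; python3 gp.py 0
```

```text
tcp_pos: [0.7168, 0.4162, 0.0068]
wrist_force: [0.3, -0.4, -0.3]
t 33.85 tcp [716.8 416.2   6.8] yaw -10.6 z [ 0.091  0.479 -0.873] j6 0.06 F [ 0.3 -0.4 -0.3] op 50.2 gf 0.0
goal [718.4 417.7   8.4] turn [ 0.001 -0.     0.   ] n 1.0 shift after turn [ 2.3  1.4 -0.5] now [ 2.3  1.4 -0.5]
time_s: 34.25
tcp_pos: [0.717, 0.4154, 0.0062]
orientation: [-0.16, 0.745, 0.618, 0.194]
wrist_force: [-0.6, -1.2, 2.7]
opening: 0.0257
grip_force: 30.0
t 34.25 tcp [717.  415.4   6.2] yaw -10.7 z [ 0.091  0.478 -0.873] j6 0.06 F [-0.6 -1.2  2.7] op 25.7 gf 30.0
goal [718.4 417.7   8.4] turn [ 0.001 -0.    -0.001] n 1.0 shift after turn [ 3.2  1.  -0.7] now [ 3.2  1.  -0.7]
```

Gripped. The lid's axis lies along tool -x, so I have to lift it, spin it, and tilt about tool -y until it is nearly upright, then let it settle on free bench. I'll check for free space near (0.36,0.55).

```bash
python3 -m handwheel '[[10,[0,0,-45],[0,0,0]],[10,[0,0,-45],[0,0,0]],[10,[0,0,-45],[0,-0.1,0]],[10,[0,0,-45],[0,-0.1,0]],[10,[0,0,-45],[0,-0.1,0]]]' >/dev/null; python3 -m handwheel '[[10,[0,0,-10],[0,-0.1,0]],[10,[0,0,0],[0,-0.1,0]],[10,[0,0,0],[0,0,0]]]'; python3 plan.py 360 550 250
python3 - <<'E'
from h import *
H=np.zeros((8,10))
for n in ("scene","side"):
    W=cloud(bot.camera(n)).reshape(-1,3); W=W[~np.isnan(W[:,0])]
    W=W[(W[:,2]>.012)&(W[:,2]<.2)]
    h,_,_=np.histogram2d(W[:,0],W[:,1],bins=[np.arange(.1,.51,.05),np.arange(.35,.86,.05)]); H+=h
print(H.astype(int))
E
```

```text
time_s: 35.05
tcp_pos: [0.6979, 0.3205, 0.218]
orientation: [-0.002, 0.769, 0.639, 0.003]
wrist_force: [0.1, -0.3, -0.3]
opening: 0.0255
grip_force: 30.0
t 35.05 tcp [697.9 320.5 218. ] yaw -10.5 z [ 0.002  0.008 -1.   ] j6 0.46 F [ 0.1 -0.3 -0.3] op 25.5 gf 30.0
turn [ 0.001 -0.008  0.   ] rows 1.0 shift after turn [ 164.1 -374.1  -32. ] | in present axes [ 164.3 -374.   -30.9]
[[  0   0   0   0   0   0  46 598 262   0]
 [  0   0   0   0   0  25 136  97   0   0]
 [  0   0   0   0   0   0   3  29   7   0]
 [  0   0   0   0   0   0   0   0  62  71]
 [  0   0   0   0   0   0   0 244  89 115]
 [  0   0   0   0   0   0   0 220  59  86]
 [  0   0   0   0   0   0  45  57  42   0]
 [ 99  14   0   0   0   0 195  89  73   0]]
```

```bash
python3 -m handwheel '[[10,[15,-41,-10],[0,0,0]],[10,[15,-41,-10],[0,0,0]],[10,[15,-41,-10],[0,0,0]],[10,[15,-41,0],[0,0,0]],[10,[15,-41,0],[0,0,0]]]' >/dev/null; python3 -m handwheel '[[10,[15,-41,0],[0,0,0]],[10,[15,-41,0],[0,0,0]],[10,[15,-41,0],[0,0,0]],[10,[15,-41,0],[0,0,0]],[10,[0,0,0],[0,0,-0.149]]]' >/dev/null; python3 -m handwheel '[[10,[0,0,0],[0,0,-0.149]],[10,[0,0,0],[0,0,-0.149]],[10,[0,0,0],[0,0,-0.149]],[10,[0,0,0],[0,0,-0.149]],[10,[0,0,0],[0,0,-0.149]]]' >/dev/null; python3 -m handwheel '[[10,[0,0,0],[0,0,-0.149]],[10,[0,0,0],[0,0,-0.149]],[10,[0,0,0],[0,0,-0.149]],[10,[0,0,0],[0,0,-0.149]],[10,[0,0,0],[0,0,-0.149]]]' >/dev/null; python3 -m handwheel '[[10,[0,0,0],[0,0,-0.149]],[10,[0,0,0],[0,0,-0.149]],[10,[0,0,0],[0,0,-0.149]],[10,[0,0,0],[0,0,-0.149]],[10,[0,0,0],[0,0,-0.149]]]' >/dev/null; python3 plan.py; python3 -m handwheel '[[10,[0,0,0],[0,0,-0.149]],[10,[0,0,0],[0,0,-0.149]]]' >/dev/null;python3 plan.py 360 520 250; python3 -c "
from station import bot;print(bot.read_state()['joint_positions'])"
```

```text
t 37.65 tcp [360.5 517.6 247.2] yaw 126.2 z [-0.002  0.009 -1.   ] j6 -1.43 F [-0.  -0.5 -1.4] op 25.6 gf 30.0
t 37.85 tcp [360.5 517.6 247.1] yaw 143.3 z [-0.002  0.009 -1.   ] j6 -1.73 F [-0.1  0.4 -1.1] op 26.0 gf 30.0
turn [ 0.006  0.006 -0.   ] rows 1.0 shift after turn [-1.6  1.8 -2.9] | in present axes [-1.6  1.9 -2.8]
[ 0.77090754  0.29217736  1.45494954  0.00740981  1.38969132 -1.73072218]
```

```bash
python3 -m handwheel '[[10,[0,0,0],[0,-0.149,0]],[10,[0,0,0],[0,-0.149,0]],[10,[0,0,0],[0,-0.149,0]],[10,[0,0,0],[0,-0.149,0]],[10,[0,0,0],[0,-0.149,0]]]' >/dev/null; python3 plan.py; python3 -m handwheel '[[10,[0,0,0],[0,-0.149,0]],[10,[0,0,0],[0,-0.149,0]],[10,[0,0,0],[0,0,0]]]'|grep wrist_f;  python3 plan.py; python3 -c "
from station import bot;print(bot.read_state()['joint_positions'])
from h import *
save(bot.camera('side'),'s6',(80,20,480,320),1.9)"
```

```text
t 38.35 tcp [360.8 516.9 248.4] yaw 142.8 z [ 0.414  0.549 -0.726] j6 -2.06 F [-1.4  1.8 -0.7] op 25.8 gf 30.0
wrist_force: [0.4, -0.3, -1.0]
t 38.65 tcp [352.4 526.5 246.8] yaw 144.8 z [ 0.436  0.647 -0.625] j6 -2.5 F [ 0.4 -0.3 -1. ] op 25.8 gf 30.0
[ 0.67659829 -0.11233598  2.14841753  0.80026005  0.32847406 -2.50012092]
```

View pics/s6.png

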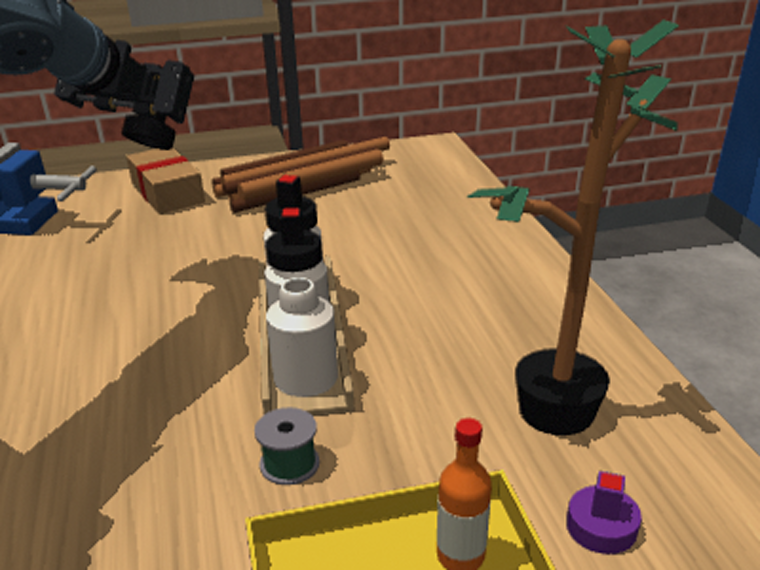

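The held lid (side crop px (150,130)) now faces cap down, tilted about 39°. I'll lower it until the rim touches.

```bash
python3 -m handwheel '[[10,[35,0,28],[0,0,0]],[10,[35,0,28],[0,0,0]],[10,[35,0,28],[0,0,0]],[10,[27,0,22],[0,0,0]],[10,[0,0,0],[0,0,0]]]' |grep wrist_f; python3 plan.py;  python3 -m handwheel '[[10,[0,0,0],[0,-0.1,0]],[10,[0,0,0],[0,-0.1,0]],[10,[0,0,0],[0,0,0]]]'|grep wrist_f; python3 plan.py
```

```text
wrist_force: [-0.1, 0.6, -0.7]
t 39.2 tcp [347.7 539.5 143.2] yaw 145.0 z [ 0.412  0.627 -0.661] j6 -3.11 F [-0.1  0.6 -0.7] op 25.6 gf 30.0
wrist_force: [0.5, 0.6, -0.5]
t 39.5 tcp [345.6 547.  209.7] yaw 144.3 z [ 0.46   0.675 -0.576] j6 -3.11 F [ 0.5  0.6 -0.5] op 25.6 gf 30.0
```

Joint 6 hit its range because the tilt plane was about 9° off the arm's plane. I'll untilt, align and redo it.

```bash
python3 -m handwheel '[[10,[0,0,0],[0,0.149,0]],[10,[0,0,0],[0,0.149,0]],[10,[0,0,0],[0,0.149,0]],[10,[0,0,0],[0,0.149,0]],[10,[0,0,0],[0,0.149,0]]]' |grep wrist_f; python3 -m handwheel '[[10,[0,0,0],[0,0.149,0]],[10,[0,0,0],[0,0.066,0]],[10,[0,0,0],[0,0,0]]]' |grep wrist_f; python3 plan.py 370 540 230 134;python3 -c "
from station import bot;print(bot.read_state()['joint_positions'])"
```

```text
wrist_force: [-1.7, 1.7, -1.2]
wrist_force: [0.5, -1.1, -1.6]
t 40.3 tcp [332.5 567.7 211.8] yaw 148.0 z [ 0.131  0.35  -0.928] j6 -1.88 F [ 0.5 -1.1 -1.6] op 26.0 gf 30.0
turn [0.125 0.362 0.226] rows 3.0 shift after turn [ -7.7 -46.  -18.2] | in present axes [ -4.6 -44.9 -21.7]
[ 0.78600623  0.16154016  1.73380105  0.19792231  0.90497953 -1.87711445]
```

```bash
python3 -m handwheel '[[10,[-2,-15,-5],[0.0417,0.1207,0.0753]],[10,[-2,-15,-5],[0.0417,0.1207,0.0753]],[10,[-2,-15,-5],[0.0417,0.1207,0.0753]],[10,[0,0,0],[0,0,0]],[10,[0,0,0],[0,0,0]]]' |grep wrist_f; python3 plan.py 370 540 230 135;python3 -c "
from station import bot;print(bot.read_state()['joint_positions'])"
```

```text
wrist_force: [-0.4, -0.6, -1.0]
t 40.8 tcp [367.9 540.8 221.6] yaw 134.1 z [-0.003  0.002 -1.   ] j6 -1.55 F [-0.4 -0.6 -1. ] op 25.7 gf 30.0
turn [ 0.003 -0.001 -0.015] rows 1.0 shift after turn [-0.9 -2.1 -8.4] | in present axes [-0.9 -2.1 -8.4]
[ 0.79101274  0.36748498  1.41004109  0.00300158  1.3647091  -1.55079439]
```

```bash
python3 -m handwheel '[[10,[0,0,0],[0,0,-0.02]],[10,[0,0,0],[0,-0.149,0]],[10,[0,0,0],[0,-0.149,0]],[10,[0,0,0],[0,-0.149,0]],[10,[0,0,0],[0,-0.149,0]]]' |grep wrist_f; python3 -m handwheel '[[10,[0,0,0],[0,-0.149,0]],[10,[0,0,0],[0,-0.1,0]],[10,[0,0,0],[0,0,0]],[10,[0,0,0],[0,0,0]]]' |grep wrist_f; python3 plan.py 370 540 80;python3 -c "
from station import bot;print(bot.read_state()['joint_positions'])"
```

```text
wrist_force: [-0.2, 0.5, -1.5]
wrist_force: [-0.5, -0.1, -1.4]
t 41.7 tcp [367.2 540.7 223.4] yaw 135.3 z [ 0.524  0.531 -0.666] j6 -1.56 F [-0.5 -0.1 -1.4] op 25.4 gf 30.0
turn [ 0.002  0.842 -0.001] rows 6.0 shift after turn [ -1.5  -2.5 143.4] | in present axes [106.   -2.7  96.6]
[ 7.93734647e-01 -1.49223684e-03  2.06988159e+00 -6.86998312e-03
  2.31335676e-01 -1.56044073e+00]
```

```bash
python3 -m handwheel '[[10,[21,0,36],[0,0,0]],[10,[21,0,36],[0,0,0]],[10,[21,0,36],[0,0,0]],[10,[0,0,0],[0,0,0]]]' |grep wrist_f; python3 plan.py; python3 -m handwheel '[[10,[15,0,25],[0,0,0]],[10,[0,0,0],[0,0,0]]]' |grep wrist_f; python3 plan.py;python3 -c "
from station import bot;print(bot.read_state()['joint_positions'])"
```

```text
wrist_force: [-1.2, -0.2, -1.0]
t 42.1 tcp [396.3 569.1 104.5] yaw 135.2 z [ 0.513  0.52  -0.683] j6 -1.51 F [-1.2 -0.2 -1. ] op 25.7 gf 30.0
wrist_force: [0.0, -0.9, -1.1]
t 42.3 tcp [405.8 580.   92.9] yaw 135.3 z [ 0.509  0.517 -0.689] j6 -1.5 F [ 0.  -0.9 -1.1] op 25.9 gf 30.0
[ 0.79320699  0.36548384  1.96188367 -0.06747643  0.00287724 -1.49920895]
```

```bash
python3 -m handwheel '[[10,[1,0,24],[0,0.02,0]],[10,[1,0,20],[0,0.02,0]],[10,[0,0,0],[0,0,0]]]' |grep wrist_f; python3 plan.py; python3 -m handwheel '[[10,[3,0,4],[0,0,0]],[10,[0,0,0],[0,0,0]]]' |grep wrist_f; python3 -m handwheel '[[10,[3,0,4],[0,0,0]],[10,[0,0,0],[0,0,0]]]' |grep wrist_f; python3 plan.py
```

```text
wrist_force: [-0.7, -0.4, -0.1]
t 42.6 tcp [427.1 601.8  62.1] yaw 135.3 z [ 0.49   0.498 -0.715] j6 -1.57 F [-0.7 -0.4 -0.1] op 25.7 gf 30.0
wrist_force: [-0.5, -0.4, -0.4]
wrist_force: [-0.1, -0.9, 4.5]
t 43.0 tcp [427.2 602.3  52.2] yaw 135.3 z [ 0.491  0.499 -0.714] j6 -1.58 F [-0.1 -0.9  4.5] op 26.0 gf 30.0
```

Touching at about 45° of tilt, inside the 57° tipping limit. Letting go so it can rock upright.

```bash
python3 -m handwheel '[[60,[0,0,0],[0,0,0]],[60,[0,0,0],[0,0,0]],[60,[0,0,0],[0,0,0]],[60,[0,0,0],[0,0,0]]]' |grep -E 'wrist_f|open'; python3 -m handwheel '[[60,[-20,0,-35],[0,0,0]],[60,[-20,0,-35],[0,0.149,0]],[60,[-20,0,-40],[0,0.149,0]],[60,[0,0,-40],[0,0.149,0]],[60,[0,0,0],[0,0.149,0]]]' |grep wrist_f; python3 plan.py 405 575 200 134
python3 - <<'E'
from h import *
for n in ("scene","side","wrist"):
    p=bot.camera(n);print(n); [print(*o) for o in lids(p,.0,.1) if o[2][1]>400]
E
```

```text
wrist_force: [0.0, 0.0, -0.1]
opening: 0.0554
wrist_force: [0.3, 1.0, -0.3]
t 43.9 tcp [400.2 575.2 179.9] yaw 135.3 z [ 0.197  0.203 -0.959] j6 -1.57 F [ 0.3  1.  -0.3] op 59.7 gf 0.0
turn [0.007 0.287 0.023] rows 2.0 shift after turn [ -3.3  -3.4 -20.1] | in present axes [ -8.8  -3.4 -18.4]
scene
[431. 139.] 54 [334.1 803.6] [86.7 29.6] 12.9 58.6
side
[165. 106.] 79 [331.6 799.7] [90.6 31. ] 12.8 61.0
[185. 131.] 15 [386.1 554.3] [17.6 14.5] 22.0 66.7
wrist
[278. 142.] 577 [383.8 556.4] [19.7 21.1] 45.9 65.3
[475. 255.] 1652 [329.7 800.1] [91.  35.4] 14.0 59.1
```

The lid is upright at (384,556), its top reading 65 mm. I'll straighten the tool above it.

```bash
python3 -m handwheel '[[50,[0,0,0],[0.003,0.143,0.011]],[50,[0,0,0],[0.004,0.144,0.012]],[50,[0,0,0],[0,0,0]],[50,[0,0,0],[0,0,0]]]' |grep wrist_f
python3 - <<'E'
from h import *
p=bot.camera("wrist"); [print(*o) for o in lids(p,.0,.1) if o[2][1]>400]
E
python3 plan.py 384 556 38 136
```

```text
wrist_force: [-0.2, -0.7, 0.0]
[277. 183.] 593 [384.5 556.7] [20.8 20.9] 44.7 65.2
[502. 289.] 1166 [307.5 793.7] [48.4 37.1] 8.4 58.9
t 44.5 tcp [399.3 573.8 171.1] yaw 134.0 z [-0.001 -0.001 -1.   ] j6 -1.54 F [-1.  -0.8  0.4] op 49.4 gf 0.0
turn [-0.    -0.002 -0.036] rows 1.0 shift after turn [ 23.5  -1.3 133.1] | in present axes [ 23.2  -2.1 133.1]
```

```bash
python3 -m handwheel '[[50,[22.6,-1.2,0],[0,0,-0.02]],[50,[0,0,40],[0,0,0]],[50,[0,0,40],[0,0,0]],[50,[0,0,38],[0,0,0]],[50,[0,0,15],[0,0,0]]]' 30 |grep wrist_f; python3 -m handwheel '[[50,[0,0,0],[0,0,0]],[10,[0,0,0],[0,0,0]],[10,[0,0,0],[0,0,0]],[10,[0,0,0],[0,0,0]],[10,[0,0,0],[0,0,0]]]' 30; python3 -m handwheel '[[10,[0,0,-45],[0,0,0]],[10,[0,0,-45],[0,0,0]],[10,[0,0,-45],[0,0,0]],[10,[0,0,-45],[0,0,0]],[10,[0,0,-45],[0,0,0]]]' |grep wrist_f; python3 plan.py 400 144 260;  python3 plan.py 481.5 144 260
```

```text
wrist_force: [-0.8, 0.4, -0.8]
time_s: 45.5
tcp_pos: [0.3856, 0.5586, 0.0427]
orientation: [0.0, -0.383, 0.924, -0.0]
wrist_force: [-0.1, -1.1, 6.4]
opening: 0.0259
grip_force: 30.0
wrist_force: [0.0, 0.7, -0.6]
t 46.0 tcp [384.8 557.9 267.7] yaw 135.1 z [-0.001 -0.002 -1.   ] j6 -1.56 F [ 0.   0.7 -0.6] op 26.0 gf 30.0
turn [-0.    -0.003 -0.   ] rows 1.0 shift after turn [ 282.3 -303.1    7.7] | in present axes [ 282.3 -303.1    8.5]
t 46.0 tcp [384.8 557.9 267.7] yaw 135.1 z [-0.001 -0.002 -1.   ] j6 -1.56 F [ 0.   0.7 -0.6] op 26.0 gf 30.0
turn [-0.    -0.003 -0.   ] rows 1.0 shift after turn [ 224.8 -360.8    7.7] | in present axes [ 224.8 -360.8    8.4]
```

```bash
python3 -m handwheel '[[10,[22.5,-36.1,0],[0,0,0]],[10,[22.5,-36.1,0],[0,0,0]],[10,[22.5,-36.1,0],[0,0,0]],[10,[22.5,-36.1,0],[0,0,0]],[10,[22.5,-36.1,0],[0,0,0]]]' |grep wrist_f; python3 -m handwheel '[[10,[22.5,-36.1,0],[0,0,0]],[10,[22.5,-36.1,0],[0,0,0]],[10,[22.5,-36.1,0],[0,0,0]],[10,[22.5,-36.1,0],[0,0,0]],[10,[22.5,-36.1,0],[0,0,0]]]' |grep wrist_f; python3 -m handwheel '[[10,[0,0,35],[0,0,0]],[10,[0,0,25],[0,0,0]],[10,[0,0,0],[0,0,0]],[10,[0,0,0],[0,0,0]]]' |grep wrist_f; python3 plan.py 482 144 200
python3 - <<'E'
from h import *
p=bot.camera("wrist"); W=cloud(p); f=p["frame"].astype(int)
m=(f[...,0]>120)&(f[...,1]<70)&(f[...,2]<70)&(W[...,2]>.21)&(W[...,2]<.24)
print(np.percentile(W[m],[3,50,97],axis=0).round(4),bot.read_state()["tcp_pos"])
E
```

```text
wrist_force: [0.9, -0.5, -0.4]
wrist_force: [0.1, 0.6, -1.3]
wrist_force: [-0.0, -0.4, -0.1]
t 47.4 tcp [481.6 143.8 206.9] yaw 135.1 z [-0.002 -0.003 -1.   ] j6 -2.3 F [-0.  -0.4 -0.1] op 25.6 gf 30.0
turn [-0.    -0.003 -0.   ] rows 1.0 shift after turn [-0.4 -0.1  6.9] | in present axes [-0.5 -0.1  6.9]
[[0.4699 0.1319 0.2284]
 [0.4798 0.1419 0.2294]
 [0.4902 0.152  0.2305]] [0.48229416 0.14394373 0.20774505]
```

```bash
python3 -m handwheel '[[10,[-2.4,-0.7,8],[0,0,0]],[10,[0,0,7],[0,0,0]],[10,[0,0,0],[0,0,0]]]' |grep -E 'tcp|wrist_f'; python3 -m handwheel '[[10,[0,0,3],[0,0,0]],[10,[0,0,3],[0,0,0]],[10,[0,0,0],[0,0,0]]]' |grep -E 'tcp|wrist_f'; python3 -m handwheel '[[10,[0,0,3],[0,0,0]],[10,[0,0,3],[0,0,0]],[10,[0,0,0],[0,0,0]]]' |grep -E 'tcp|wrist_f';  python3 -m handwheel '[[10,[0,0,3],[0,0,0]],[10,[0,0,3],[0,0,0]],[10,[0,0,0],[0,0,0]]]' |grep -E 'tcp|wrist_f'
```

```text
tcp_pos: [0.4832, 0.1451, 0.1905]
wrist_force: [-0.5, -0.1, -1.5]
tcp_pos: [0.4835, 0.1449, 0.1849]
wrist_force: [-0.5, 0.9, 0.0]
tcp_pos: [0.4834, 0.145, 0.1788]
wrist_force: [-0.9, 1.0, -2.1]
tcp_pos: [0.4835, 0.145, 0.1727]
wrist_force: [-0.1, 2.5, -2.2]
```

```bash
python3 -m handwheel '[[10,[0,0,2],[0,0,0]],[10,[0,0,1.5],[0,0,0]],[10,[0,0,1],[0,0,0]],[10,[0,0,0],[0,0,0]]]' |grep -E 'tcp|wrist_f'; python3 -m handwheel '[[50,[0,0,0],[0,0,0]],[50,[0,0,0],[0,0,0]],[50,[0,0,-30],[0,0,0]],[50,[0,0,-40],[0,0,0]],[50,[0,0,-40],[0,0,0]]]' |grep -E 'tcp|wrist_f|open';  python3 -m handwheel '[[50,[35,-10,-20],[0,0,0]],[50,[35,-10,0],[0,0,0]],[50,[0,0,0],[0,0,0]]]' |grep -E 'tcp'
python3 - <<'E'
from h import *
p=bot.camera("wrist");[print(*o) for o in lids(p,.16,.25)]
p=bot.camera("side");[print(*o) for o in lids(p,.05,.25)]; save(p,"s7",(150,60,450,360),1.8)
E
```

```text
tcp_pos: [0.4836, 0.145, 0.1687]
wrist_force: [-1.2, 4.4, -0.3]
tcp_pos: [0.4837, 0.1445, 0.2798]
wrist_force: [1.4, 0.4, -0.1]
opening: 0.0498
tcp_pos: [0.4481, 0.0787, 0.3002]
[302. 278.] 354 [483.4 144.5] [20.2 20.6] 46.8 191.2
[165. 106.] 72 [332.6 796.1] [89.7 35.7] 16.0 60.6
[232. 131.] 30 [495.2 246.9] [18.5 16.8] 79.9 192.6
[236. 151.] 19 [487.8 147.1] [10.7 17.2] 68.6 192.7
[326. 244.] 102 [ 580.9 -175.8] [20.4 21.2] 71.7 175.1
[322. 276.] 158 [ 575.  -186.5] [21.6 42.1] 69.9 107.6
[401. 273.] 77 [ 732.7 -175. ] [21.2 18.3] 61.2 66.8
[170. 336.] 118 [ 310.7 -205.6] [18.8 20.4] 7.9 66.6
```

View pics/s7.png

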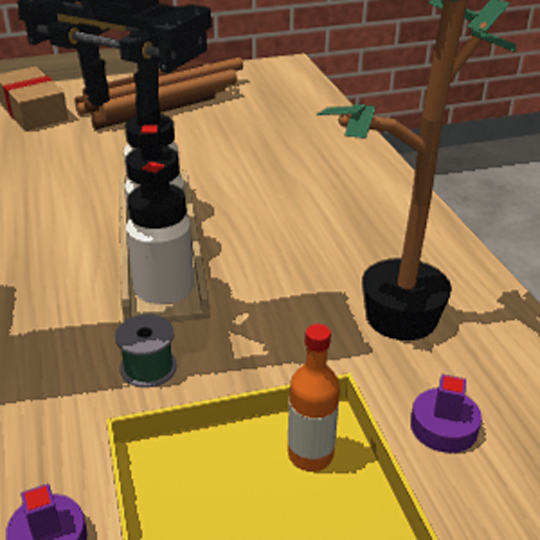

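The crop shows lids on mouth 3 (nearest) and mouth 2, with mouth 1 partly behind a finger. One scene-camera check of all three heights, then I hand in.

Run:
```python
from h import *
p=bot.camera("scene");W=cloud(p);x,y,z=np.moveaxis(W,-1,0);ok=[]
for c in ((.483,.144),(.4957,.2484),(.508,.3523)):
    w=W[(np.hypot(x-c[0],y-c[1])<.06)&(z>.13)&(z<.24)]; cap=w[(w[:,2]>.142)&(w[:,2]<.153)]
    t=w[:,2].max(); g=w[w[:,2]>.187]; print(c,"top",t.round(4),"grip pts",g.mean(0).round(4),len(g)); ok.append(.188<t<.198)
print(ok)
if all(ok): print(bot.sign_off(), bot.read_state()["time_s"])
```

```text
(0.483, 0.144) top 0.194 grip pts [0.4868 0.1423 0.1906] 57
(0.4957, 0.2484) top 0.1763 grip pts [nan nan nan] 0
(0.508, 0.3523) top 0.1934 grip pts [0.5126 0.3507 0.1904] 45
[np.True_, np.False_, np.True_]<stdin>:5: RuntimeWarning: Mean of empty slice.
  ret = um.true_divide(
```

In the scene view the tree covers mouth 2's grip, but the side camera read its top at 192.6 mm. All three are home.

```bash
python3 -c "
from station import bot;print(bot.sign_off(),bot.read_state()['time_s'])"
```

```text
the job is handed in; nothing more can be done
the job is handed in; nothing more can be done
```

Job handed in at about 50 s of the 72 s: each canister has its own lid, level, released and fully home by the cameras (all tops at about 192 mm), after one lid was knocked off the rack and put back; the judge returned no result.

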